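# Load the hanger of a pull-gauge check stand

## Robot

A 6-joint arm with a two-finger parallel gripper is mounted at the origin on the work surface. World frame = base frame: x ahead of the robot, y to its left, z up, the work surface at z = 0. Lengths are in m, angles in rad, forces in N, time in s.
With the tool pointing down it reaches from about 0.35 to 0.975 m from the base axis. Payload 4.9 kg.
Tool frame: the origin (TCP) lies at the very end of the fingers, on their centre line; the grasp point (between the pads) lies 19 mm behind it; z points along the fingers, y is the direction in which the jaws open and shut (so a half turn about z gives the same grasp; the last joint's range is limited). The gripper opens to 85 mm and grips with 20 to 120 N. Pads are 22 mm wide; open, the fingers measure 114 mm over their backs; the gripper's body (76 mm by 85 mm) begins 54 mm behind the grasp point. The pads swing forward as they close: fully open they stand 13 mm farther back than shut.
Start: joints at [-1.245, 0.053, 1.613, -0, 1.476, -0.119], TCP at [0.269, -0.564, 0.231] pointing down, gripper open.
Joint ranges: [-3.01, 3.01], [-1.01, 2.22], [0.06, 2.58], [-1.02, 4.17], [0.09, 2.62], [-3.14, 3.14]. Speed limits (rad/s): [2.57, 2.57, 3.14, 3.14, 3.14, 3.14].

## Interface

Orientations are given as a unit quaternion [w, x, y, z].
In Python, from plant import state, eyes, job_done gives the robot as it stands.
- The arm moves only by the tool apply_moves, never from a script. Its argument "commands" is a list of rows, each an object with "linear": the shift along the tool's x, y, z in m, a list of three; "delta_rot": the turn, a rotation vector about the tool's x, y, z in degrees, a list of three; "fingers": the closure in counts, from 0 (fully open) to 255 (shut). In form: [{"linear": [x, y, z], "delta_rot": [wx, wy, wz], "fingers": fingers}, ...]. A call has exactly 8 rows; each row is the pose to reach, as a shift and turn from the pose commanded when the call began, along the tool's axes at that moment; what a row does not reach only later rows make up. A row lasts 1/10 s, in which the tool goes at most 50 mm and 8.59 degrees, less where a joint would pass 70% of its speed; a pose out of reach is approached as far as the arm can. A call with a gripper value outside its range is refused whole. The fingers move at their own pace and stop on an object; the grip force is fixed at half the most. Time passes only in rows, so rows that repeat a pose let the fingers close, or fill a call up. It gives the time, the measured TCP pose, the force and the opening at its end, in the units of the state.
- state(): the state, without advancing time (a new reading comes with each control period).
- eyes.grab_frame(name): name is "scene" or "top"; returns the picture (384x512x3 uint8, red, green, blue); there is no depth.
- eyes.camera_params(name): a dict with "fx", "fy", "cx", "cy" (pixels), "position" and "rotation" of the camera in the world. Camera axes: x right, y down, z forward; pixel columns grow to the right and rows downward; lengths in m; the calibration is good to about 2 mm. A picture is of the moment at which its call begins. camera_params takes no time and is no camera call.
- job_done(): hands the job in, once; it reports no verdict.
The state is a dict: "time": time; "joint_pos": joint angles; "joint_vel": joint speeds; "joint_efforts": joint torques, N m; "tool_pos": TCP position; "tool_rot": TCP orientation; "contact_force": force on the tool from outside, world axes, zero at the start; "ft_torque": the same for the moment, N m; "gripper_width": opening from 0.0 (shut) to 1.0 (fully open).
Only numpy, scipy, OpenCV 4.12 (cv2) and the standard library are available. Lean on these libraries where they do the work, as an engineer would, in place of code of your own. Each camera call takes 0.05 s, during which the arm holds its last target.

## Task

The pull gauge is being checked with dead weight: add the blue and then the yellow slotted mass to the hanger that already carries the grey one, so that the stack gets narrower upwards. Slide each mass in from the side until the stem stands at the bottom of its slot, with its slot turned at least 60 degrees away from the slot of the mass right beneath it, and lower it gently, without jolting the gauge, so that it sits flat and centred. Leave the cup, the wrench and the grinding wheel where they are.

Things in the scene. Friction and masses are not known exactly. Their poses are not given: they have to be found in the camera images.
- pan (a point): The hanger: a round steel foot plate, 60 mm across, 10 mm thick, on an upright stem of 8 mm diameter that rises 290 mm above it to a brass collar below the gauge. It only sinks and rises; it cannot swing or turn. Point: on the stem's axis, on the foot plate's top face, at first 72 mm above the bench; axes as the stand's.
- stand: Fixed stand; origin on the bench under the stem. Grey base plate 14 mm thick, x -90 to 150, y -95 to 175 mm. Column of 30 mm diameter at x = 105, y = 130 mm, 529 mm high. An arm at 450 mm height carries the round green gauge, 96 mm across, 40 mm deep along x, centred 450 mm above the origin. Nothing of arm and gauge is lower than 390 mm. The dial faces +x.
- rod (a joint): How far the hanger has sunk under added load, in m (0 with the grey mass alone). The gauge's spring gives 1.7 N per mm: the blue and the yellow mass together sink it by 6.6 mm. More than 15 mm counts as jolting or overloading the gauge.
- grey_mass_mid (a point): Dark grey slotted mass, 850 g: plate 110 mm across, 9 mm thick; on it a boss 60 mm across, 22 mm high, with two vertical gripping flats 44 mm apart, 40 mm long, parallel to the slot. Slot 13 mm wide, from the rim to 6.5 mm past the axis. Point: on the axis, 15.5 mm above the flat underside (half-way up); +x out of the slot's mouth, +z up. On the hanger from the start; slot to the left, right or back.
- blue_mass_mid (a point): Blue slotted mass, 650 g: plate 90 mm across, 9 mm thick; on it a boss 60 mm across, 22 mm high, with two vertical gripping flats 44 mm apart, 40 mm long, parallel to the slot. Slot 13 mm wide, from the rim to 6.5 mm past the axis. Point: on the axis, 15.5 mm above the flat underside (half-way up); +x out of the slot's mouth, +z up. On the mat, slot roughly away from the robot.
- yellow_mass_mid (a point): Yellow slotted mass, 500 g: plate 70 mm across, 9 mm thick; on it a boss 60 mm across, 22 mm high, with two vertical gripping flats 44 mm apart, 40 mm long, parallel to the slot. Slot 13 mm wide, from the rim to 6.5 mm past the axis. Point: on the axis, 15.5 mm above the flat underside (half-way up); +x out of the slot's mouth, +z up. On the mat, slot roughly away from the robot.
- grey_mass_slot (a point): The mouth of the slot in the boss of the grey mass: 30 mm out from the axis of the mass along the middle of its slot, half-way up the mass.
- blue_mass_slot (a point): The mouth of the slot in the boss of the blue mass: 30 mm out from the axis of the mass along the middle of its slot, half-way up the mass.
- yellow_mass_slot (a point): The mouth of the slot in the boss of the yellow mass: 30 mm out from the axis of the mass along the middle of its slot, half-way up the mass.
- mat: A black rubber mat, 200 mm (x) by 300 mm (y), 5 mm thick, fixed on the bench; origin at the centre of its underside.
- red_cup: A red plastic cup, 84 mm across and 95 mm high; origin at the centre of its foot. A bystander: leave it alone.
- wrench: A steel wrench, 190 mm long, lying flat; origin at the middle, underneath. A bystander: leave it alone.
- wheel: A reddish-brown grinding wheel, 125 mm across and 12 mm thick, lying flat; origin at the centre of its underside. A bystander: leave it alone.

How it is judged:
By the outcome, as a careful person would: the job done as asked, in the order asked, and still so for the second after the job is handed in, with the robot touching nothing.
It also fails if it takes over 58 s, if anything falls off the work surface, if the arm or the gripper's body presses on something with over 40 N, if the wrist force passes 120 N, or if a joint passes its speed limit or range.

## Working session

There is one attempt and no reset: what is moved stays moved. The work goes in short steps, Python scripts to look and compute and a tool call to move; the robot and the scene stay as the last step left them, time stands still between calls to the robot, and variables do not carry over. Pictures are saved under pics/ and viewed, and the job is handed in when it is done.

Besides the shell and the picture viewer there is one more tool, called as name(argument=value, ...), one argument or row to a line, values as JSON. apply_moves: Moves the arm, as the interface text tells. Its arguments: {"type":"object","properties":{"commands":{"type":"array","items":{"type":"object","properties":{"linear":{"type":"array","items":{"type":"number"}},"delta_rot":{"type":"array","items":{"type":"number"}},"fingers":{"type":"number"}}}}},"required":["commands"]}

```bash
ls; mkdir -p pics
python3 - <<'E'
from plant import state, eyes
import cv2
print(state())
for n in ("scene","top"):
    im=eyes.grab_frame(n); cv2.imwrite(f"pics/{n}0.png",im[:,:,::-1]); print(n,eyes.camera_params(n))
E
```

```text
pics
{'time': 0.0, 'joint_pos': array([-1.24499754e+00,  5.33894574e-02,  1.61428185e+00,  1.22885537e-05,
        1.47596960e+00, -1.18967291e-01]), 'joint_vel': array([-0.0009832 , -0.00108938, -0.00035056, -0.00238057, -0.00080661,
       -0.00106928]), 'joint_efforts': array([-3.01961472e-04, -3.93685734e+01, -3.70173991e+01, -1.38443775e-04,
        7.14834416e-03, -9.76216057e-06]), 'tool_pos': array([ 0.26872976, -0.56360283,  0.23005005]), 'tool_rot': array([-1.01928920e-03,  9.75374248e-01,  2.20553912e-01, -9.96390256e-05]), 'contact_force': array([-0.08645634, -0.15299848,  0.70168088]), 'ft_torque': array([ 0.02973209,  0.03625095, -0.04476238]), 'gripper_width': 0.9987083523563877}
scene {'fx': 447.26636149652745, 'fy': 447.26636149652745, 'cx': 260.1606984243727, 'cy': 179.52231117358664, 'position': array([1.21108735, 0.27960729, 1.00622491]), 'rotation': array([-0.17986216,  0.56464059,  0.76267109, -0.25915905])}
top {'fx': 348.7743710904547, 'fy': 348.7743710904547, 'cx': 252.07920605831018, 'cy': 191.5111371078515, 'position': array([0.45255326, 0.08373539, 1.06936195]), 'rotation': array([-0.03385492,  0.71583609, -0.69617539,  0.04209944])}
```

View pics/scene0.png

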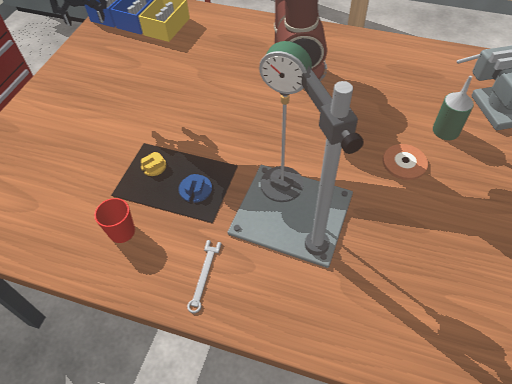

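View pics/top0.png

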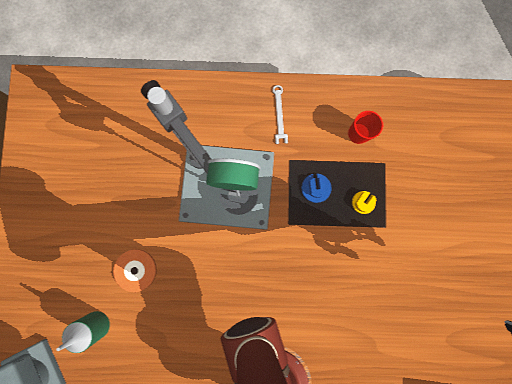

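```bash
cat > h.py <<'E'
import numpy as np, cv2
from scipy.spatial.transform import Rotation as R
from plant import state, eyes
def cam(n):
    c=eyes.camera_params(n); q=c['rotation']
    return c, R.from_quat(q,scalar_first=True).as_matrix()
def ray(n,u,v):
    c,M=cam(n); d=M@np.array([(u-c['cx'])/c['fx'],(v-c['cy'])/c['fy'],1]); return c['position'],d
def at_z(n,u,v,z):
    p,d=ray(n,u,v); return p+d*(z-p[2])/d[2]
def proj(n,P):
    c,M=cam(n); P=np.atleast_2d(P); q=(P-c['position'])@M
    return np.c_[q[:,0]/q[:,2]*c['fx']+c['cx'], q[:,1]/q[:,2]*c['fy']+c['cy']]
def crop(im,x0,y0,w,h,s,f):
    cv2.imwrite(f,cv2.resize(im[y0:y0+h,x0:x0+w,::-1],None,fx=s,fy=s,interpolation=cv2.INTER_CUBIC))
E
python3 - <<'E'
from h import *
t=cv2.imread('pics/top0.png')[:,:,::-1]; s=cv2.imread('pics/scene0.png')[:,:,::-1]
crop(t,280,150,120,90,6,'pics/t_mat.png'); crop(t,170,130,120,110,5,'pics/t_stand.png')
crop(s,230,150,130,110,5,'pics/s_stand.png'); crop(s,110,130,140,100,5,'pics/s_mat.png')
for n,im in(('top',t),('scene',s)):
    hsv=cv2.cvtColor(np.ascontiguousarray(im),cv2.COLOR_RGB2HSV)
    for name,lo,hi in(('blue',(100,100,50),(125,255,255)),('yellow',(22,120,80),(35,255,255)),('green',(65,60,30),(90,255,255))):
        m=cv2.inRange(hsv,lo,hi); k,l,st,ce=cv2.connectedComponentsWithStats(m)
        for i in range(1,k):
            if st[i,4]>40: print(n,name,st[i],ce[i],at_z(n,*ce[i],0.02))
E
```

```text
top blue [301 173  31  30 659] [316.11229135 188.20940819] [ 0.58156123 -0.12109841  0.02      ]
top yellow [352 191  24  23 326] [363.93865031 202.45092025] [ 0.54228644 -0.26659186  0.02      ]
top green [ 207  162   52   29 1297] [232.48959136 175.81341557] [0.61218911 0.13383685 0.02      ]
top green [ 72 312  37  35 421] [ 96.33016627 327.08313539] [0.15937586 0.51205718 0.02      ]
scene blue [  84    0   69   34 1051] [118.35014272  15.52997146] [-0.08088375 -0.71121199  0.02      ]
scene blue [179 174  33  28 556] [195.02517986 186.48201439] [ 0.58620455 -0.12049934  0.02      ]
scene yellow [ 139    0   50   42 1322] [163.47655068  19.32829047] [-0.10531061 -0.53315267  0.02      ]
scene yellow [142 152  21  16 151] [152.55629139 159.04635762] [ 0.53080244 -0.27464033  0.02      ]
scene green [267  41  38  18 337] [287.69436202  48.12166172] [-0.06596617 -0.03600484  0.02      ]
```

View pics/t_mat.png

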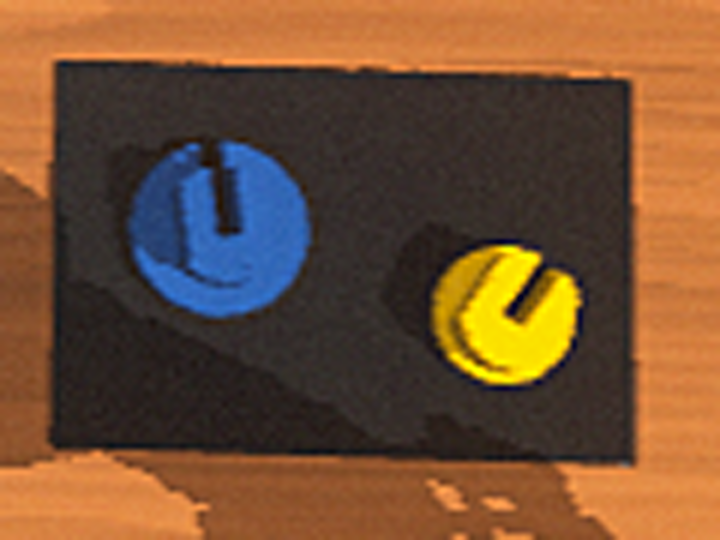

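View pics/t_stand.png

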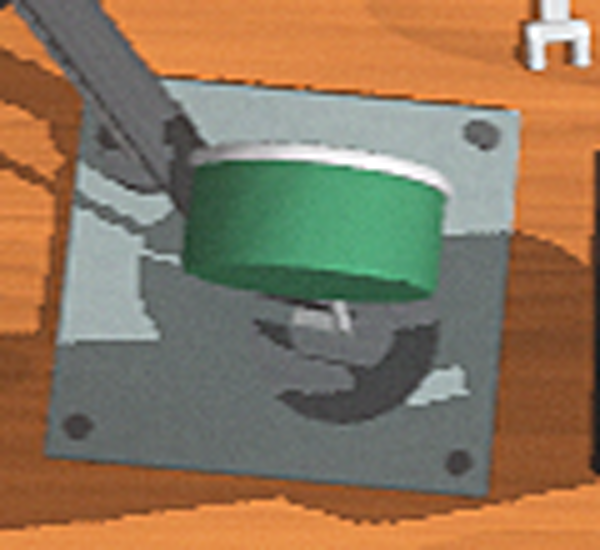

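View pics/s_stand.png

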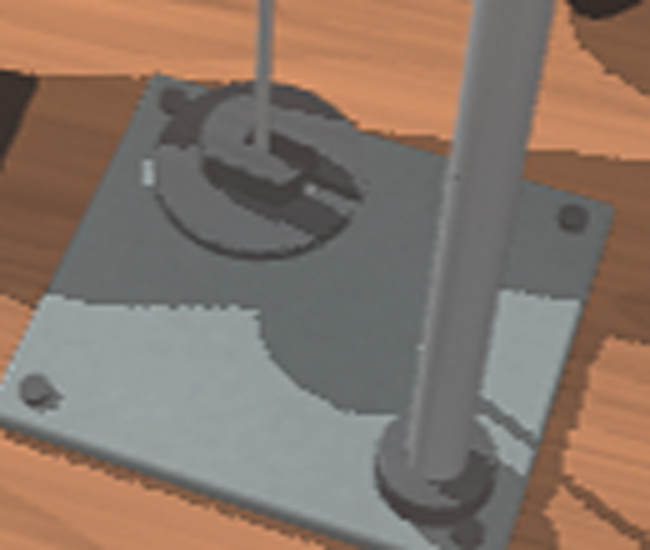

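View pics/s_mat.png

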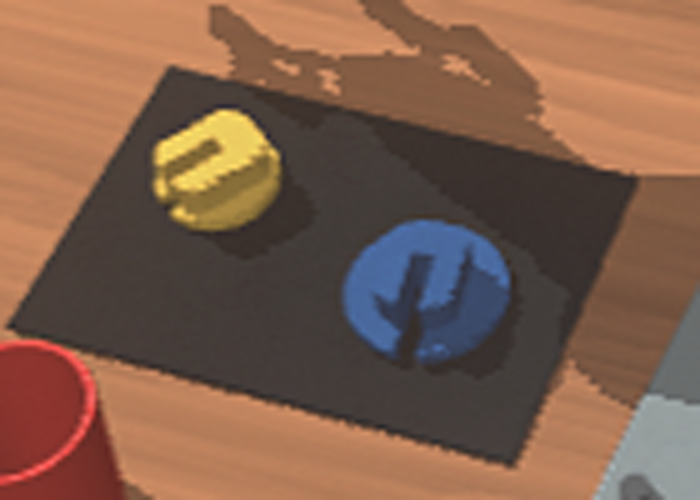

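```bash
cat >> h.py <<'E'
def silh_fit(n,im,lo,hi,rp,z0,guess):
    from scipy.optimize import minimize
    hsv=cv2.cvtColor(np.ascontiguousarray(im),cv2.COLOR_RGB2HSV); m=cv2.inRange(hsv,lo,hi)
    k,l,st,ce=cv2.connectedComponentsWithStats(m)
    g=proj(n,[guess])[0]; i=min([j for j in range(1,k) if st[j,4]>60],key=lambda j:np.hypot(*(ce[j]-g)))
    pts=np.argwhere(l==i)[:,::-1].astype(np.int32); h1=cv2.convexHull(pts)
    S=8; x0,y0,w,h=cv2.boundingRect(h1); x0-=8;y0-=8;w+=16;h+=16
    A=np.zeros((h,w),np.uint8); cv2.fillConvexPoly(A,h1-[x0,y0],1); A=cv2.resize(A,None,fx=S,fy=S,interpolation=cv2.INTER_NEAREST)
    a=np.linspace(0,2*np.pi,60)
    def f(p):
        P=[[p[0]+r*np.cos(t),p[1]+r*np.sin(t),z0+z] for r,z in((rp,0),(rp,.009)) for t in a]
        P+=[[p[0]+.03*np.cos(t),p[1]+.03*np.sin(t),z0+.031] for t in a if abs(np.sin(t-p0))<22/30]
        q=((proj(n,P)-[x0,y0]+.5)*S).astype(np.int32); B=np.zeros_like(A); cv2.fillConvexPoly(B,cv2.convexHull(q),1)
        return 1-(A&B).sum()/(A|B).sum()
    p0=guess[3] if len(guess)>3 else 0
    r=minimize(f,guess[:2],method='Nelder-Mead',options=dict(initial_simplex=[guess[:2],[guess[0]+.01,guess[1]],[guess[0],guess[1]+.01]],xatol=1e-4))
    return r.x,r.fun
BL=((100,100,30),(125,255,255)); YE=((20,100,60),(35,255,255))
E
python3 - <<'E'
from h import *
from scipy.optimize import least_squares
t=cv2.imread('pics/top0.png')[:,:,::-1]; s=cv2.imread('pics/scene0.png')[:,:,::-1]
silh=silh_fit
def g(n,im,c,rp,x,y):
    import h
    # proj of guess uses 3 comps
    return h.silh_fit(n,im,*c,rp,.005,(x,y,.02))
for n,im in(('top',t),('scene',s)):
    print(n,'blue',g(n,im,BL,.045,.58,-.12),'yellow',g(n,im,YE,.035,.54,-.267))
print(proj('top',[[0,0,0],[.269,-.564,.23]]),proj('scene',[[0,0,0],[.269,-.564,.23]]))
# stand
C=np.array([[.15,-.095],[-.09,-.095],[-.09,.175]]);ut=np.array([[522,110],[488,497],[45,457]])/5+[170,130]
Cs=np.array([[-.09,-.095],[-.09,.175],[.15,-.095],[.15,.175]]);us=np.array([[158,75],[612,207],[0,412],[508,550]])/5+[230,150]
def w(p,c): 
    R2=np.array([[np.cos(p[2]),-np.sin(p[2])],[np.sin(p[2]),np.cos(p[2])]]);return np.c_[c@R2.T+p[:2],np.full(len(c),.014)]
for k in (0,1,2):
    def f(p):
        r=[]
        if k!=1:r.append(proj('top',w(p,C))-ut)
        if k!=0:r.append(proj('scene',w(p,Cs))-us)
        return np.concatenate(r).ravel()
    r=least_squares(f,[.55,.12,0]);print(r.x,np.degrees(r.x[2]),r.fun.round(1))
p=r.x
print('stem scene',proj('scene',[[p[0],p[1],z] for z in(.113,.36)]), 'top',proj('top',[[p[0],p[1],z] for z in(.103,.36)]))
# slots directions
def d(n,a,b,z):
    A=at_z(n,*a,z);B=at_z(n,*b,z);v=B-A;return A.round(4),B.round(4),np.degrees(np.arctan2(v[1],v[0])),np.hypot(*v[:2])
T=lambda x,y:(x/6+280,y/6+150); S=lambda x,y:(x/5+110,y/5+130); G=lambda x,y:(x/5+230,y/5+150)
print('blueT',d('top',T(229,232),T(225,165),.036)); print('yelT',d('top',T(514,313),T(545,270),.036))
print('blueS',d('scene',S(421,255),S(405,315),.036)); print('yelS',d('scene',S(215,143),S(165,172),.036))
print('greyS',d('scene',G(265,142),G(312,180),.103), d('scene',G(265,142),G(362,205),.082))
E
```

```text
top blue (array([ 0.58434838, -0.12294278]), np.float64(0.04931254155852516)) yellow (array([ 0.54431389, -0.268442  ]), np.float64(0.05703743822354612))
scene blue (array([ 0.58211589, -0.12403677]), np.float64(0.0486753942892485)) yellow (array([ 0.54311834, -0.26934799]), np.float64(0.08386609139293921))
[[271.78623629 386.15721445]
 [520.21886199 314.95505456]] [[292.56487148  66.20677514]
 [ 86.8993852   26.33468639]]
[ 0.54841145  0.11129133 -0.06341948] -3.6336687239139436 [ 0.2 -0.3  0.3  0.2 -0.5  0.1]
[ 0.5457822   0.11602594 -0.04137655] -2.3707016906139273 [-1.1 -2.1  1.6 -3.5 -1.2 -0.1  0.6  4.1]
[ 0.54671389  0.1145524  -0.04677259] -2.6798720890088354 [-1.7 -0.4 -0.2  0.3 -1.2  1.6 -1.5 -2.1  1.1 -3.1 -2.1 -0.2 -0.5  4.5]
stem scene [[282.67396739 174.19677645]
 [285.29912891 101.66852679]] top [[237.36640346 194.75563114]
 [233.75561831 182.49067728]]
blueT (array([ 0.5784, -0.1241,  0.036 ]), array([ 0.6121, -0.1219,  0.036 ]), np.float64(3.795121905557589), np.float64(0.03375454686679478))
yelT (array([ 0.5419, -0.2664,  0.036 ]), array([ 0.5638, -0.2821,  0.036 ]), np.float64(-35.56176507198827), np.float64(0.026964105208212755))
blueS (array([ 0.5799, -0.1232,  0.036 ]), array([ 0.6193, -0.1161,  0.036 ]), np.float64(10.10762966314039), np.float64(0.039962074453419094))
yelS (array([ 0.54  , -0.2652,  0.036 ]), array([ 0.5671, -0.283 ,  0.036 ]), np.float64(-33.30476426854645), np.float64(0.03246423353661463))
greyS (array([0.5519, 0.1171, 0.103 ]), array([0.5681, 0.1459, 0.103 ]), np.float64(60.700990574408785), np.float64(0.03299381671573169)) (array([0.5366, 0.1133, 0.082 ]), array([0.561 , 0.1709, 0.082 ]), np.float64(67.03817330864253), np.float64(0.06257851322375745))
```

Run:
```python
from h import *
s=cv2.imread('pics/scene0.png'); t=cv2.imread('pics/top0.png')
def ov(im,n,P,K,x0,y0,col,close=True):
    q=((proj(n,P)-[x0,y0]+.5)*K).astype(np.int32); cv2.polylines(im,[q],close,col,1)
K=8
def mass(im,n,x,y,yaw,z0,rp,x0,y0,col):
    c,s_=np.cos(yaw),np.sin(yaw)
    def W(L,z): return [[x+c*a-s_*b,y+s_*a+c*b,z0+z] for a,b in L]
    an=np.linspace(0,2*np.pi,73); a1=np.arcsin(.0065/rp)
    an=np.linspace(a1,2*np.pi-a1,60)
    sl=[(-.0065*np.cos(u),-.0065*np.sin(u)) for u in np.linspace(np.pi/2,-np.pi/2,9)][::-1]
    L=[(rp*np.cos(u),rp*np.sin(u)) for u in an]
    ov(im,n,W(L+[(rp,-.0065),(-.0,-.0065),(-.0065,0),(0,.0065)],.009),K,x0,y0,col)
    L=[(.03*np.cos(u),np.clip(.03*np.sin(u),-.022,.022)) for u in np.linspace(.2184,2*np.pi-.2184,90)]
    ov(im,n,W(L+[(.0293,-.0065),(0,-.0065),(-.0065,0),(0,.0065)],.031),K,x0,y0,col)
import sys
a=cv2.resize(s[160:215,250:325],None,fx=K,fy=K,interpolation=cv2.INTER_CUBIC)
b=a.copy()
for (x,y) in ((.5484,.1113),):
    mass(b,'scene',x,y,np.radians(65),.072,.055,250,160,(0,255,0))
    ov(b,'scene',[[x,y,.1],[x,y,.36]],K,250,160,(0,0,255),False)
cv2.imwrite('pics/g1.png',np.vstack([a,b])[:, :600] if 0 else cv2.resize(np.hstack([a,b]),(800,293)))
K=6
a=cv2.resize(t[150:240,280:400],None,fx=K,fy=K,interpolation=cv2.INTER_CUBIC)
mass(a,'top',.584,-.1232,np.radians(5),.005,.045,280,150,(0,255,0)); mass(a,'top',.5438,-.2688,np.radians(-34),.005,.035,280,150,(0,0,255))
cv2.imwrite('pics/m1.png',a)
K=6
a=cv2.resize(s[145:220,130:230],None,fx=K,fy=K,interpolation=cv2.INTER_CUBIC)
mass(a,'scene',.5835,-.1235,np.radians(5),.005,.045,130,145,(0,255,0)); mass(a,'scene',.5438,-.2688,np.radians(-34),.005,.035,130,145,(0,0,255))
cv2.imwrite('pics/m2.png',a)
```

```text
(no output)
```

View pics/g1.png

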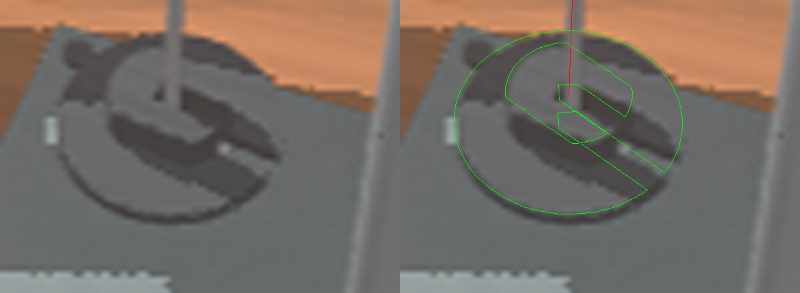

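View pics/m1.png

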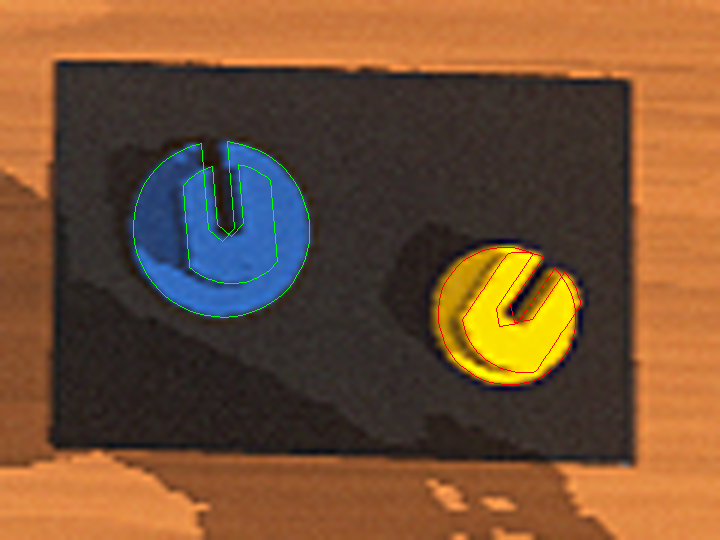

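View pics/m2.png

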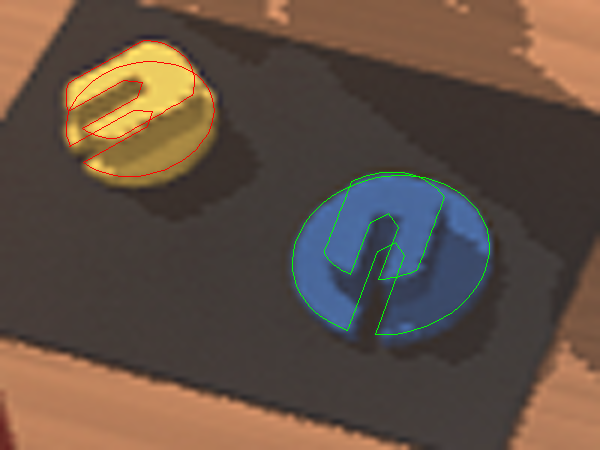

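```bash
cat >> h.py <<'E'
def ov(im,n,P,K,x0,y0,col,close=True):
    q=((proj(n,P)-[x0,y0]+.5)*K).astype(np.int32); cv2.polylines(im,[q],close,col,1)
def mass(im,n,x,y,yaw,z0,rp,x0,y0,col,K):
    c,s_=np.cos(yaw),np.sin(yaw)
    def W(L,z): return [[x+c*a-s_*b,y+s_*a+c*b,z0+z] for a,b in L]
    a1=np.arcsin(.0065/rp); an=np.linspace(a1,2*np.pi-a1,60); E=[(0,-.0065),(-.0065,0),(0,.0065)]
    ov(im,n,W([(rp*np.cos(u),rp*np.sin(u)) for u in an]+E,.009),K,x0,y0,col)
    L=[(.03*np.cos(u),np.clip(.03*np.sin(u),-.022,.022)) for u in np.linspace(.2184,2*np.pi-.2184,90)]
    ov(im,n,W(L+E,.031),K,x0,y0,col)
E
python3 - <<'E'
from h import *
s=cv2.imread('pics/scene0.png')
c=s[165:210,255:315].astype(float); c=np.clip((c-40)*2.2,0,255).astype(np.uint8)
a=cv2.resize(c,None,fx=6.6,fy=6.6,interpolation=cv2.INTER_CUBIC)
b=a.copy(); mass(b,'scene',.5484,.1113,np.radians(75),.072,.055,255,165,(0,255,0),6.6)
cv2.imwrite('pics/g2.png',np.hstack([a,b]))
E
```

```text
(no output)
```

View pics/g2.png

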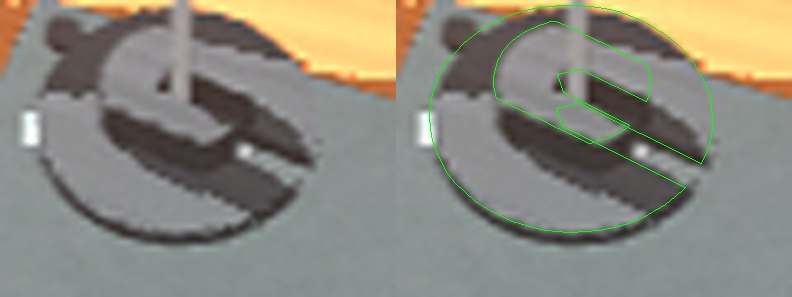

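Run:
```python
from h import *
p=(.5484,.1113)
s=cv2.imread('pics/scene0.png').astype(int)
for z in (.14,.2,.26,.32):
    q=proj('scene',[[*p,z]])[0]; r=int(round(q[1])); print(z,q.round(1),s[r,int(q[0])-8:int(q[0])+9].sum(1), int(q[0])-8)
t=cv2.imread('pics/top0.png')
for z in (.103,.14,.17,.2): print(proj('top',[[*p,z]]))
c=cv2.resize(t[180:210,220:260],None,fx=15,fy=15,interpolation=cv2.INTER_NEAREST); c=np.clip((c.astype(float)-30)*2,0,255)
cv2.imwrite('pics/ts.png',c)
```

```text
0.14 [281.5 167.8] [235 232 228 233 232 230 229 258 323 344 317 249 233 235 233 231 234] 273
0.2 [282. 152.] [432 427 420 412 407 399 391 397 381 322 339 355 389 389 402 408 407] 273
0.26 [282.5 134.7] [401 398 402 401 400 404 406 394 349 340 335 351 390 390 389 389 393] 274
0.32 [283.1 115.7] [382 383 389 389 388 384 395 384 322 344 337 363 400 399 399 400 397] 275
[[238.55410371 194.1860163 ]]
[[238.20289808 192.81172888]]
[[237.89715781 191.61534998]]
[[237.57055824 190.33734747]][ WARN:0@0.490] global loadsave.cpp:1063 imwrite_ Unsupported depth image for selected encoder is fallbacked to CV_8U.
```

View pics/ts.png

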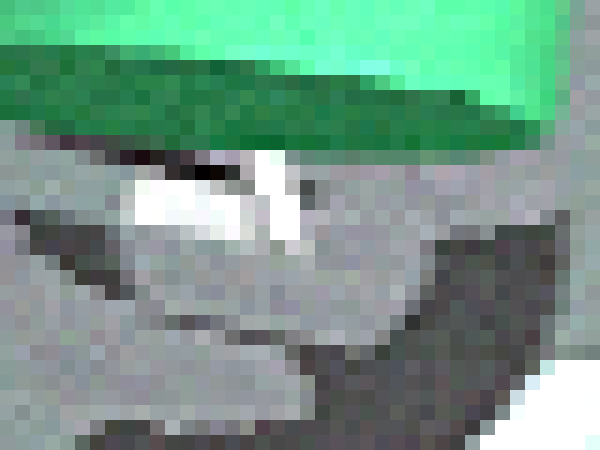

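```bash
cat >> h.py <<'E'
def Rt(psi,th):
    p=np.radians(psi); t=np.radians(th)
    x0=np.array([np.cos(p),np.sin(p),0]); dn=np.array([0,0,-1.])
    z=np.sin(t)*x0+np.cos(t)*dn; y=np.array([np.sin(p),-np.cos(p),0]); x=np.cross(y,z)
    return np.c_[x,y,z]
def tcp_for(xy,zg,psi,th,back=.004):  # grasp point height zg, axis xy
    M=Rt(psi,th); u=np.array([np.cos(np.radians(psi)),np.sin(np.radians(psi)),0])
    return np.array([*xy,zg])-back*u+.019*M[:,2], M
def plan(P,M,base=None):
    s=state(); p0=s['tool_pos']; R0=R.from_quat(s['tool_rot'],scalar_first=True).as_matrix()
    print('linear',(R0.T@(P-p0)).round(4),'rot',np.degrees(R.from_matrix(R0.T@M).as_rotvec()).round(2))
def now():
    s=state(); R0=R.from_quat(s['tool_rot'],scalar_first=True).as_matrix(); z=R0[:,2]; y=R0[:,1]
    print('t',round(s['time'],2),'p',s['tool_pos'].round(4),'psi_y',np.degrees(np.arctan2(y[0],-y[1])).round(2),'yz',y[2].round(3),'tilt',np.degrees(np.arccos(-z[2])).round(2),'q',s['joint_pos'].round(3),'F',s['contact_force'].round(2),'w',round(s['gripper_width'],3))
E
python3 - <<'E'
from h import *
now()
P,M=tcp_for((.5833,-.1235),.036,4.5,45); print(P); plan(P-.1*M[:,2]+[0,0,.03],M)
E
```

```text
t 0.1 p [ 0.2687 -0.5637  0.2301] psi_y 25.49 yz -0.002 tilt 0.11 q [-1.245  0.053  1.614 -0.     1.476 -0.119] F [ 0.72  0.02 -0.54] w 1.0
[ 0.59270594 -0.12275974  0.02256497]
linear [ 0.4161 -0.2837  0.1075] rot [-8.34 44.49 19.85]
```

apply_moves(
  commands=[
    {"linear": [0.05, -0.035, 0], "delta_rot": [-1, 5, 2.5], "fingers": 0},
    {"linear": [0.1, -0.07, 0], "delta_rot": [-2, 11, 5], "fingers": 0},
    {"linear": [0.15, -0.1, 0.01], "delta_rot": [-3, 17, 7.5], "fingers": 0},
    {"linear": [0.2, -0.13, 0.02], "delta_rot": [-4, 23, 10], "fingers": 0},
    {"linear": [0.25, -0.17, 0.03], "delta_rot": [-5, 29, 13], "fingers": 0},
    {"linear": [0.3, -0.2, 0.04], "delta_rot": [-6, 35, 16], "fingers": 0},
    {"linear": [0.34, -0.23, 0.05], "delta_rot": [-7, 40, 18], "fingers": 0},
    {"linear": [0.37, -0.25, 0.06], "delta_rot": [-8, 44, 19.8], "fingers": 0},
  ],
)

```text
time: 0.9
tool_pos: [0.4699, -0.222, 0.1814]
tool_rot: [-0.016, 0.924, 0.036, 0.38]
contact_force: [1.7, 0.1, -0.1]
gripper_width: 1.004
```

Run:
```python
from h import *
now()
P,M=tcp_for((.5833,-.1235),.036,4.5,45); print(P); plan(P-.1*M[:,2]+[0,0,.03],M)
```

```text
t 0.9 p [ 0.4699 -0.222   0.1814] psi_y 4.47 yz -0.003 tilt 44.65 q [-0.921 -0.544  2.328  0.766  1.023  0.272] F [ 1.75  0.05 -0.14] w 1.004
[ 0.59270594 -0.12275974  0.02256497]
linear [ 0.0013 -0.0892  0.0833] rot [-0.09  0.35 -0.13]
```

apply_moves(
  commands=[
    {"linear": [0, -0.03, 0.02], "delta_rot": [0, 0.3, 0], "fingers": 0},
    {"linear": [0, -0.06, 0.05], "delta_rot": [0, 0.3, 0], "fingers": 0},
    {"linear": [0.001, -0.089, 0.083], "delta_rot": [0, 0.3, 0], "fingers": 0},
    {"linear": [0.001, -0.089, 0.083], "delta_rot": [0, 0.3, 0], "fingers": 0},
    {"linear": [0.001, -0.089, 0.083], "delta_rot": [0, 0.3, 0], "fingers": 0},
    {"linear": [0.001, -0.089, 0.083], "delta_rot": [0, 0.3, 0], "fingers": 0},
    {"linear": [0.001, -0.089, 0.083], "delta_rot": [0, 0.3, 0], "fingers": 0},
    {"linear": [0.001, -0.089, 0.083], "delta_rot": [0, 0.3, 0], "fingers": 0},
  ],
)

```text
time: 1.7
tool_pos: [0.5215, -0.1313, 0.1249]
tool_rot: [-0.015, 0.924, 0.036, 0.381]
contact_force: [-0.8, -0.4, 0.3]
gripper_width: 1.002
```

Run:
```python
from h import *
now()
P,M=tcp_for((.5833,-.1235),.036,4.5,45); print(P); plan(P-.03*M[:,2],M); plan(P,M)
for n in('top','scene'):
    im=eyes.grab_frame(n); cv2.imwrite(f'pics/{n}1.png',im[:,:,::-1])
```

```text
t 1.7 p [ 0.5215 -0.1313  0.1249] psi_y 4.53 yz -0.0 tilt 44.86 q [-0.634 -0.471  2.384  0.757  0.737  0.411] F [-0.78 -0.39  0.31] w 1.002
[ 0.59270594 -0.12275974  0.02256497]
linear [-0.0215 -0.0029  0.0932] rot [-0.03  0.14  0.  ]
linear [-0.0214 -0.0028  0.1232] rot [-0.03  0.14  0.  ]
```

View pics/scene1.png

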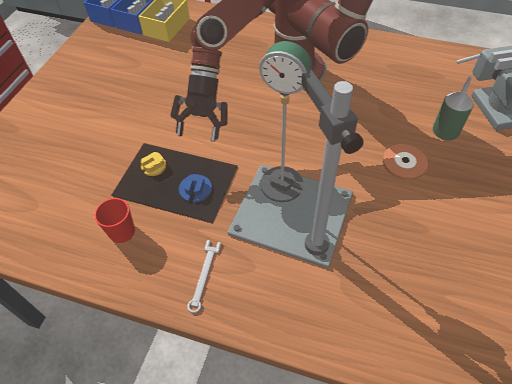

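View pics/top1.png

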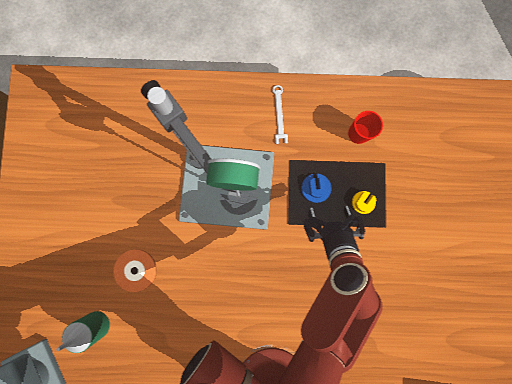

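Run:
```python
from h import *
s=state(); M=R.from_quat(s['tool_rot'],scalar_first=True).as_matrix(); p=s['tool_pos']
for n in('top','scene'):
    print(n,proj(n,[p+M@np.array([0,y,z]) for z in(0,-.013) for y in(-.0425,.0425,-.05,.05)]).round(1))
    im=cv2.imread(f'pics/{n}1.png'); x,y=proj(n,[p])[0].astype(int); crop(im[:,:,::-1],x-50,y-40,100,80,5,f'pics/c_{n}.png'); print(x-50,y-40)
a=cv2.imread('pics/c_top.png');b=cv2.imread('pics/c_scene.png'); cv2.imwrite('pics/c2.png',cv2.resize(np.hstack([a,b]),(800,320)))
```

```text
top [[311.5 206.6]
 [342.6 205. ]
 [308.8 206.7]
 [345.3 204.9]
 [312.4 209.8]
 [343.8 208.2]
 [309.6 209.9]
 [346.5 208. ]]
277 165
scene [[210.9 145.6]
 [180.1 140.6]
 [213.6 146.1]
 [177.4 140.2]
 [211.5 140.7]
 [180.6 135.8]
 [214.3 141.1]
 [177.9 135.3]]
145 103
```

View pics/c2.png

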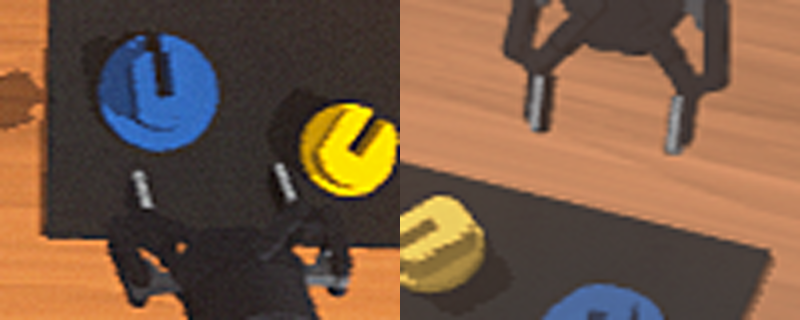

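Run:
```python
from h import *
P,M=tcp_for((.5833,-.1235),.033,4.5,45); print(P); plan(P-.03*M[:,2],M); plan(P,M)
```

```text
[ 0.59270594 -0.12275974  0.01956497]
linear [-0.0232 -0.0023  0.0951] rot [-0.07  0.17  0.01]
linear [-0.0232 -0.0023  0.1251] rot [-0.07  0.17  0.01]
```

apply_moves(
  commands=[
    {"linear": [-0.015, -0.001, 0.03], "delta_rot": [0, 0.2, 0], "fingers": 0},
    {"linear": [-0.023, -0.002, 0.06], "delta_rot": [0, 0.2, 0], "fingers": 0},
    {"linear": [-0.023, -0.002, 0.09], "delta_rot": [0, 0.2, 0], "fingers": 0},
    {"linear": [-0.023, -0.002, 0.108], "delta_rot": [0, 0.2, 0], "fingers": 0},
    {"linear": [-0.023, -0.002, 0.118], "delta_rot": [0, 0.2, 0], "fingers": 0},
    {"linear": [-0.023, -0.002, 0.125], "delta_rot": [0, 0.2, 0], "fingers": 0},
    {"linear": [-0.023, -0.002, 0.125], "delta_rot": [0, 0.2, 0], "fingers": 0},
    {"linear": [-0.023, -0.002, 0.125], "delta_rot": [0, 0.2, 0], "fingers": 0},
  ],
)

```text
time: 2.6
tool_pos: [0.5927, -0.122, 0.0194]
tool_rot: [-0.016, 0.923, 0.037, 0.382]
contact_force: [0.6, -0.7, -0.0]
gripper_width: 0.996
```

Run:
```python
from h import *
now()
P,M=tcp_for((.5833,-.1235),.033,4.5,45); print(P); plan(P,M)
for n in('top','scene'):
    im=eyes.grab_frame(n); x,y=proj(n,[P])[0].astype(int); crop(im,x-40,y-40,80,80,5,f'pics/c_{n}.png')
a=cv2.imread('pics/c_top.png');b=cv2.imread('pics/c_scene.png'); cv2.imwrite('pics/c3.png',np.hstack([a,b]))
```

```text
t 2.6 p [ 0.5927 -0.122   0.0194] psi_y 4.64 yz -0.001 tilt 45.01 q [-0.514 -0.031  2.256  1.095  0.463  0.077] F [ 0.61 -0.67 -0.  ] w 0.996
[ 0.59270594 -0.12275974  0.01956497]
linear [ 0.0001  0.0007 -0.0002] rot [-0.15 -0.01  0.05]
```

View pics/c3.png

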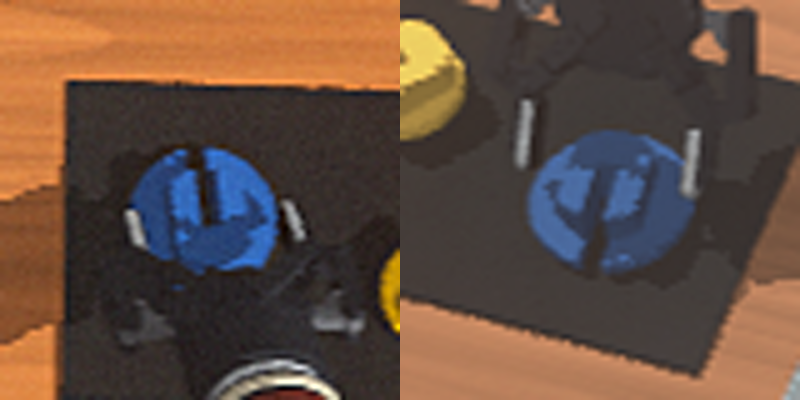

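apply_moves(
  commands=[
    {"linear": [0, 0, 0], "delta_rot": [0, 0, 0], "fingers": 255},
    {"linear": [0, 0, 0], "delta_rot": [0, 0, 0], "fingers": 255},
    {"linear": [0, 0, 0], "delta_rot": [0, 0, 0], "fingers": 255},
    {"linear": [0, 0, 0], "delta_rot": [0, 0, 0], "fingers": 255},
    {"linear": [0, 0, 0], "delta_rot": [0, 0, 0], "fingers": 255},
    {"linear": [0, 0, 0], "delta_rot": [0, 0, 0], "fingers": 255},
    {"linear": [0, 0, 0], "delta_rot": [0, 0, 0], "fingers": 255},
    {"linear": [0, 0, 0], "delta_rot": [0, 0, 0], "fingers": 255},
  ],
)

```text
time: 3.5
tool_pos: [0.593, -0.1225, 0.0198]
tool_rot: [-0.015, 0.923, 0.037, 0.383]
contact_force: [-6.0, -1.5, 6.5]
gripper_width: 0.504
```

Run:
```python
from h import *
now()
P=state()['tool_pos']
for n in('top','scene'):
    im=eyes.grab_frame(n); x,y=proj(n,[P])[0].astype(int); crop(im,x-40,y-40,80,80,5,f'pics/c_{n}.png')
a=cv2.imread('pics/c_top.png');b=cv2.imread('pics/c_scene.png'); cv2.imwrite('pics/c4.png',np.hstack([a,b]))
```

```text
t 3.5 p [ 0.593  -0.1225  0.0198] psi_y 4.6 yz -0.0 tilt 45.05 q [-0.514 -0.031  2.256  1.095  0.462  0.076] F [-5.97 -1.46  6.54] w 0.504
```

View pics/c4.png

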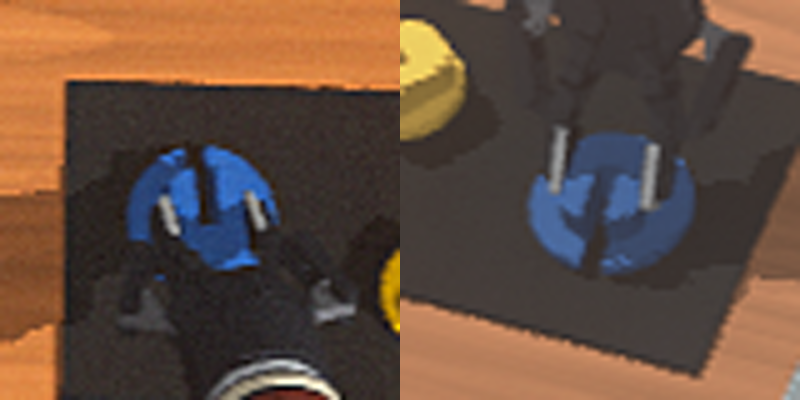

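```bash
cat > kin.py <<'E'
import numpy as np
from scipy.spatial.transform import Rotation as R
from scipy.optimize import least_squares
D=[([-1.245,.053,1.614,0,1.476,-.119],[.26873,-.5636,.23005],25.49,0.11),
([-.921,-.544,2.328,.766,1.023,.272],[.4699,-.222,.1814],4.47,44.65),
([-.634,-.471,2.384,.757,.737,.411],[.5215,-.1313,.1249],4.53,44.86),
([-.514,-.031,2.256,1.095,.463,.077],[.5927,-.122,.0194],4.64,45.01)]
def ori(q): return R.from_euler('ZYZYZ',[q[0],q[1]+q[2],q[3],q[4],q[5]])
def pos(q,p):
    h,a2,a3,d,L,a1=p
    c=np.array([a1+a2*np.sin(q[1])+a3*np.sin(q[1]+q[2]),d,h+a2*np.cos(q[1])+a3*np.cos(q[1]+q[2])])
    return R.from_euler('z',q[0]).apply(c)+L*ori(q).as_matrix()[:,2]
E
python3 - <<'E'
from kin import *
from h import Rt
for q,p,psi,th in D:
    M=ori(q).as_matrix(); N=Rt(psi,th); print((M.T@N).round(2).tolist())
for a in (0,1):
    f=lambda x:np.concatenate([pos(q,list(x[:5])+[x[5]*a])-p for q,p,_,_ in D])
    r=least_squares(f,[.36,.4,.4,.07,.25,0]);print(r.x.round(4),(r.fun*1000).round(1))
E
```

```text
Traceback (most recent call last):
  File "kin.py", line 8, in ori
    def ori(q): return R.from_euler('ZYZYZ',[q[0],q[1]+q[2],q[3],q[4],q[5]])
                       ~~~~~~~~~~~~^^^^^^^^^^^^^^^^^^^^^^^^^^^^^^^^^^^^^^^^^
  File "scipy/spatial/transform/_rotation.pyx", line 1413, in scipy.spatial.transform._rotation.Rotation.from_euler
ValueError: Expected axis specification to be a non-empty string of upto 3 characters, got ZYZYZ
```

```bash
sed -i "s/^def ori.*/def ori(q): return R.from_euler('ZYZ',[q[0],q[1]+q[2],q[3]])*R.from_euler('YZ',[q[4],q[5]])/" kin.py
python3 - <<'E'
from kin import *
from h import Rt
for q,p,psi,th in D:
    M=ori(q).as_matrix(); N=Rt(psi,th); print((M.T@N).round(2).tolist())
for a in (0,1):
    f=lambda x:np.concatenate([pos(q,list(x[:5])+[x[5]*a])-p for q,p,_,_ in D])
    r=least_squares(f,[.36,.4,.4,.07,.25,0]);print(r.x.round(4),(r.fun*1000).round(1))
E
```

```text
[[0.0, -1.0, -0.0], [1.0, 0.0, 0.0], [-0.0, -0.0, 1.0]]
[[0.0, -1.0, -0.0], [1.0, 0.0, 0.0], [-0.0, -0.0, 1.0]]
[[0.0, -1.0, -0.0], [1.0, 0.0, -0.0], [0.0, -0.0, 1.0]]
[[0.0, -1.0, -0.0], [1.0, 0.0, -0.0], [0.0, -0.0, 1.0]]
[0.1364 0.4008 0.5856 0.0877 0.2424 0.    ] [  7.6  19.6   8.   -9.5  -1.8   1.6  -1.2  -3.6   0.4  15.2 -10.  -10. ]
[0.1323 0.3989 0.576  0.0891 0.2386 0.0102] [  9.1  19.6   6.6 -10.   -2.6   0.5  -1.4  -3.9   0.4  15.4 -10.3  -7.6]
```

```bash
cat >> kin.py <<'E'
def pos2(q,p):
    h,a2,a3,d,L,o3,e4x,e5x=p
    R1=R.from_euler('Z',q[0]);R2=R1*R.from_euler('Y',q[1]);R3=R2*R.from_euler('Y',q[2]);R4=R3*R.from_euler('Z',q[3]);R5=R4*R.from_euler('Y',q[4])
    return R1.apply([0,d,h])+R2.apply([0,0,a2])+R3.apply([o3,0,a3])+R4.apply([e4x,0,0])+R5.apply([e5x,0,L])
E
python3 - <<'E'
from kin import *
import itertools
for S in ([0,1,2,3,4],[0,1,2,3,4,5],[0,1,2,3,4,6],[0,1,2,3,4,7],range(8)):
    S=list(S)
    def full(x):
        p=np.zeros(8);p[S]=x;return p
    f=lambda x:np.concatenate([pos2(q,full(x))-p for q,p,_,_ in D])
    r=least_squares(f,np.array([.36,.4,.4,.07,.25,0,0,0])[S]);print(S,r.x.round(4),(r.fun*1000).round(1))
E
```

```text
[0, 1, 2, 3, 4] [0.1364 0.4008 0.5856 0.0877 0.2424] [  7.6  19.6   8.   -9.5  -1.8   1.6  -1.2  -3.6   0.4  15.2 -10.  -10. ]
[0, 1, 2, 3, 4, 5] [0.2383 0.4263 0.6098 0.0742 0.2797 0.096 ] [-0.1  0.   0.1 -0.1 -0.  -0.2  0.2  0.   0.  -0.   0.1  0.1]
[0, 1, 2, 3, 4, 6] [0.1603 0.3907 0.6011 0.0731 0.2187 0.0408] [-2.7  4.6  3.3 -6.6 -6.1  1.6 -2.4  0.5 -1.1 10.2  6.9 -3.8]
[0, 1, 2, 3, 4, 7] [ 0.1341  0.4022  0.5812  0.0893  0.2436 -0.0049] [  9.4  19.5   6.2  -9.1  -1.5   1.4  -1.4  -3.8   1.3  14.4 -11.7  -8.9]
[0, 1, 2, 3, 4, 5, 6, 7] [ 2.379e-01  4.263e-01  6.096e-01  7.420e-02  2.796e-01  9.560e-02
  2.000e-04 -2.000e-04] [ 0.   0.   0.  -0.1 -0.  -0.2  0.1  0.   0.1 -0.   0.   0.1]
```

```bash
cat >> kin.py <<'E'
PP=[.2383,.4263,.6098,.0742,.2797,.096,0,0]
LO=np.array([-3.01,-1.01,.06,-1.02,.09,-3.14]);HI=np.array([3.01,2.22,2.58,4.17,2.62,3.14])
C=np.array([[0,-1,0],[1,0,0],[0,0,1.]])
def ik(P,M,q0):
    def f(q):
        Rq=ori(q).as_matrix()@C
        return np.r_[(pos2(q,PP)-P)*10,R.from_matrix(Rq.T@M).as_rotvec(), 2*np.maximum(0,LO-q),2*np.maximum(0,q-HI)]
    r=least_squares(f,q0); return r.x,np.abs(r.fun).max()
E
cat > scan.py <<'E'
from kin import *
from h import Rt,tcp_for
q=np.array(D[3][0])
S=np.array([.548,.112])
for th in (45,35,55):
  for psi in range(-100,95,10):
    u=np.array([np.cos(np.radians(psi)),np.sin(np.radians(psi))])
    out=[]
    for b in (.055,0):
        P,M=tcp_for(S-b*u,.143,psi,th)
        best=None
        for q0 in (q,[-.2,-.3,2.3,-.8,.5,0],[.2,-.3,2.3,.5,.8,-1],[0,-.3,2.3,1.5,.5,0],[0,-.3,2.2,2.5,1,0],[0,-.3,2.2,-.8,1,2]):
            x,e=ik(P,M,q0)
            if best is None or e<best[1]-1e-6: best=(x,e)
        out.append((best[0].round(2).tolist(),round(best[1],4)))
    if max(o[1] for o in out)<.005: print(th,psi,out)
E
python3 scan.py
```

```text
45 -100 [([0.43, 0.36, 1.58, -0.63, 1.69, -2.45], np.float64(0.0)), ([0.36, 0.29, 1.67, -0.66, 1.64, -2.5], np.float64(0.0))]
45 -90 [([0.46, 0.29, 1.67, -0.69, 1.59, -2.55], np.float64(0.0)), ([0.38, 0.23, 1.74, -0.72, 1.54, -2.6], np.float64(0.0))]
45 -80 [([0.49, 0.21, 1.77, -0.74, 1.49, -2.64], np.float64(0.0)), ([0.4, 0.16, 1.82, -0.77, 1.43, -2.7], np.float64(0.0))]
45 -70 [([0.5, 0.12, 1.86, -0.79, 1.38, -2.74], np.float64(0.0)), ([0.41, 0.09, 1.89, -0.82, 1.32, -2.8], np.float64(0.0))]
45 -60 [([0.51, 0.03, 1.96, -0.83, 1.27, -2.84], np.float64(0.0)), ([0.4, 0.02, 1.97, -0.85, 1.2, -2.91], np.float64(0.0))]
45 -30 [([0.42, -0.3, 2.25, -0.85, 0.87, 2.99], np.float64(0.0)), ([0.32, -0.22, 2.19, -0.85, 0.78, 2.92], np.float64(0.0))]
45 -20 [([0.35, -0.42, 2.34, -0.76, 0.72, 2.73], np.float64(0.0)), ([0.26, -0.3, 2.25, -0.75, 0.64, 2.67], np.float64(0.0))]
45 -10 [([0.25, -0.52, 2.41, -0.55, 0.59, 2.35], np.float64(0.0)), ([0.19, -0.36, 2.3, -0.54, 0.51, 2.31], np.float64(0.0))]
45 0 [([0.12, -0.61, 2.46, -0.17, 0.52, 1.81], np.float64(0.0)), ([0.1, -0.41, 2.33, -0.17, 0.44, 1.8]
[... 4811 characters left out ...]
loat64(0.0)), ([-0.27, -0.32, 2.34, 1.13, 0.84, -0.08], np.float64(0.0))]
55 50 [([-0.45, -0.31, 2.33, 1.08, 1.12, -0.26], np.float64(0.0)), ([-0.31, -0.23, 2.27, 1.11, 1.01, -0.21], np.float64(0.0))]
55 60 [([-0.47, -0.17, 2.22, 1.03, 1.26, -0.37], np.float64(0.0)), ([-0.34, -0.13, 2.19, 1.07, 1.16, -0.32], np.float64(0.0))]
55 70 [([-0.46, -0.05, 2.11, 0.98, 1.38, -0.47], np.float64(0.0)), ([-0.35, -0.04, 2.1, 1.02, 1.3, -0.41], np.float64(0.0))]
55 80 [([-0.44, 0.06, 2.0, 0.91, 1.49, -0.55], np.float64(0.0)), ([-0.34, 0.05, 2.01, 0.96, 1.42, -0.49], np.float64(0.0))]
55 90 [([-0.42, 0.16, 1.89, 0.85, 1.6, -0.62], np.float64(0.0)), ([-0.32, 0.14, 1.92, 0.89, 1.54, -0.57], np.float64(0.0))]
```

apply_moves(
  commands=[
    {"linear": [0.005, 0, -0.005], "delta_rot": [0, 0, 0], "fingers": 255},
    {"linear": [0.016, 0, -0.016], "delta_rot": [0, 0, 0], "fingers": 255},
    {"linear": [0.03, 0, -0.03], "delta_rot": [0, 0, 0], "fingers": 255},
    {"linear": [0.045, 0, -0.045], "delta_rot": [0, 0, 0], "fingers": 255},
    {"linear": [0.06, 0, -0.06], "delta_rot": [0, 0, 0], "fingers": 255},
    {"linear": [0.075, 0, -0.075], "delta_rot": [0, 0, 0], "fingers": 255},
    {"linear": [0.088, 0, -0.088], "delta_rot": [0, 0, 0], "fingers": 255},
    {"linear": [0.088, 0, -0.088], "delta_rot": [0, 0, 0], "fingers": 255},
  ],
)

```text
time: 4.4
tool_pos: [0.5928, -0.1219, 0.1445]
tool_rot: [-0.016, 0.923, 0.038, 0.383]
contact_force: [-0.0, -1.0, -5.5]
gripper_width: 0.502
```

Run:
```python
from h import *
now()
u=np.array([np.cos(np.radians(-10)),np.sin(np.radians(-10))])
P,M=tcp_for(np.array([.548,.112])-.06*u,.148,-10,45); print(P); plan(P,M)
```

```text
t 4.4 p [ 0.5928 -0.1219  0.1445] psi_y 4.71 yz -0.0 tilt 45.04 q [-0.514 -0.298  2.227  0.717  0.65   0.517] F [-0.04 -0.96 -5.53] w 0.502
[0.49820322 0.12078052 0.13456497]
linear [-0.0596 -0.2496 -0.0456] rot [-10.41  -0.04  10.4 ]
```

apply_moves(
  commands=[
    {"linear": [-0.012, -0.03, -0.012], "delta_rot": [-1, 0, 1], "fingers": 255},
    {"linear": [-0.025, -0.06, -0.024], "delta_rot": [-2, 0, 2], "fingers": 255},
    {"linear": [-0.04, -0.09, -0.036], "delta_rot": [-3.5, 0, 3.5], "fingers": 255},
    {"linear": [-0.053, -0.12, -0.043], "delta_rot": [-5, 0, 5], "fingers": 255},
    {"linear": [-0.06, -0.15, -0.046], "delta_rot": [-6.5, 0, 6.5], "fingers": 255},
    {"linear": [-0.06, -0.18, -0.046], "delta_rot": [-8, 0, 8], "fingers": 255},
    {"linear": [-0.06, -0.21, -0.046], "delta_rot": [-9.5, 0, 9.5], "fingers": 255},
    {"linear": [-0.06, -0.23, -0.046], "delta_rot": [-10.4, 0, 10.4], "fingers": 255},
  ],
)

```text
time: 5.2
tool_pos: [0.4973, 0.0834, 0.127]
tool_rot: [0.03, 0.925, -0.072, 0.372]
contact_force: [-0.4, -0.5, -6.9]
gripper_width: 0.503
```

Run:
```python
from h import *
now()
u=np.array([np.cos(np.radians(-10)),np.sin(np.radians(-10))])
P,M=tcp_for(np.array([.548,.112])-.06*u,.148,-10,45); print(P); plan(P,M)
```

```text
t 5.2 p [0.4973 0.0834 0.127 ] psi_y -8.96 yz 0.001 tilt 43.79 q [ 0.127 -0.602  2.453 -0.363  0.577  2.085] F [-0.39 -0.48 -6.88] w 0.503
[0.49820322 0.12078052 0.13456497]
linear [ 0.0017 -0.037  -0.0089] rot [-0.69  1.21  0.78]
```

apply_moves(
  commands=[
    {"linear": [0, -0.008, 0], "delta_rot": [0, 0, 0], "fingers": 255},
    {"linear": [0, -0.016, 0], "delta_rot": [0, 0, 0], "fingers": 255},
    {"linear": [0, -0.02, 0], "delta_rot": [0, 0, 0], "fingers": 255},
    {"linear": [0, -0.02, 0], "delta_rot": [0, 0, 0], "fingers": 255},
    {"linear": [0, -0.02, 0], "delta_rot": [0, 0, 0], "fingers": 255},
    {"linear": [0, -0.02, 0], "delta_rot": [0, 0, 0], "fingers": 255},
    {"linear": [0, -0.02, 0], "delta_rot": [0, 0, 0], "fingers": 255},
    {"linear": [0, -0.02, 0], "delta_rot": [0, 0, 0], "fingers": 255},
  ],
)

```text
time: 6.0
tool_pos: [0.5034, 0.1022, 0.1316]
tool_rot: [0.029, 0.924, -0.072, 0.375]
contact_force: [0.3, -0.3, -6.5]
gripper_width: 0.505
```

Run:
```python
from h import *
now()
u=np.array([np.cos(np.radians(-10)),np.sin(np.radians(-10))])
P,M=tcp_for(np.array([.548,.112])-.06*u,.148,-10,45); print(P); plan(P,M)
P=state()['tool_pos']
for n in('top','scene'):
    im=eyes.grab_frame(n); cv2.imwrite(f'pics/{n}5.png',im[:,:,::-1]); x,y=proj(n,[P])[0].astype(int); print(n,x-40,y-40); crop(im,x-40,y-40,80,80,5,f'pics/c_{n}.png')
a=cv2.imread('pics/c_top.png');b=cv2.imread('pics/c_scene.png'); cv2.imwrite('pics/c5.png',np.hstack([a,b]))
```

```text
t 6.0 p [0.5034 0.1022 0.1316] psi_y -8.9 yz -0.0 tilt 44.23 q [ 0.181 -0.562  2.424 -0.433  0.58   2.185] F [ 0.27 -0.26 -6.52] w 0.505
[0.49820322 0.12078052 0.13456497]
linear [-0.0037 -0.0176 -0.0077] rot [-0.79  0.78  0.77]
top 201 169
scene 242 115
```

View pics/c5.png

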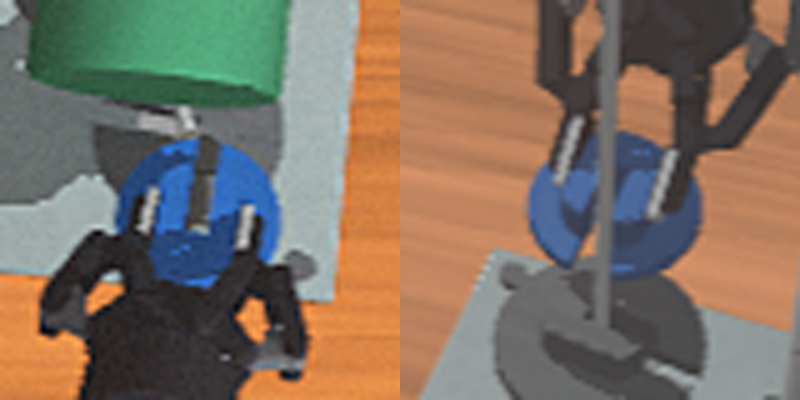

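View pics/scene5.png

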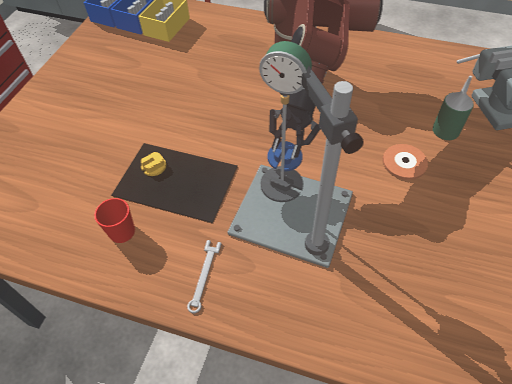

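```bash
cat >> h.py <<'E'
def hand_ov(fn,rp,gz,dx=0,dy=0,back=.004,dpsi=0,imgs=None,extra=None):
    s=state(); P=s['tool_pos']; M=R.from_quat(s['tool_rot'],scalar_first=True).as_matrix(); y=M[:,1]; psi=np.arctan2(y[0],-y[1])
    u=np.array([np.cos(psi),np.sin(psi),0]); v=np.array([-u[1],u[0],0]); g=P-.019*M[:,2]; ax=g+(back+dx)*u+dy*v; z0=g[2]-gz
    o=[]
    for n in('top','scene'):
        im=imgs[n] if imgs else eyes.grab_frame(n)[:,:,::-1].copy()
        x,yy=proj(n,[P])[0].astype(int); x-=33; yy-=33; K=6
        c=cv2.resize(im[yy:yy+66,x:x+66],None,fx=K,fy=K,interpolation=cv2.INTER_CUBIC)
        mass(c,n,ax[0],ax[1],psi+np.radians(dpsi),z0,rp,x,yy,(0,255,0),K)
        if extra is not None: ov(c,n,[[*extra,.1],[*extra,.3]],K,x,yy,(0,0,255),False)
        o.append(c)
    cv2.imwrite(fn,np.hstack(o)); print('axis',ax.round(4),'under',z0.round(4),'psi',np.degrees(psi).round(2))
E
python3 - <<'E'
from h import *
I={n:cv2.imread(f'pics/{n}5.png') for n in('top','scene')}
hand_ov('pics/h5.png',.045,.028,imgs=I,extra=(.548,.112))
E
```

```text
axis [0.4942 0.1037 0.1453] under 0.1173 psi -8.88
```

View pics/h5.png

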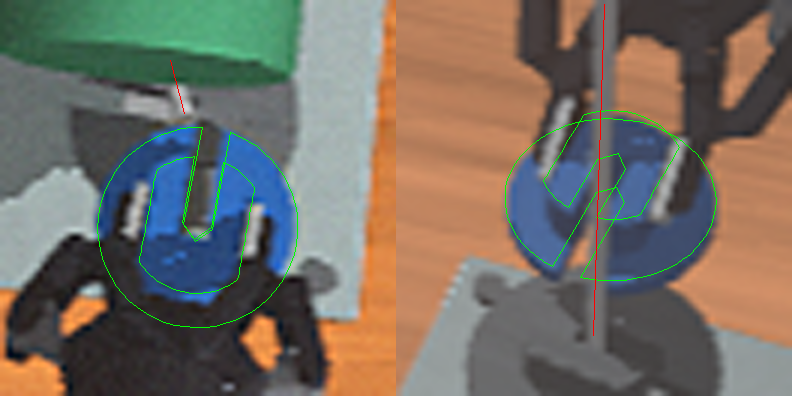

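Run:
```python
from h import *
im=cv2.imread('pics/top5.png')
x,y=208,182
K=14
c=cv2.resize(im[y:y+42,x:x+56],None,fx=K,fy=K,interpolation=cv2.INTER_CUBIC); d=c.copy()
for dp,col in((0,(0,255,0)),(3,(0,0,255))): mass(d,'top',.4942,.1037,np.radians(-8.88+dp),.1173,.045,x,y,col,K)
cv2.imwrite('pics/z5.png',d)
```

```text
(no output)
```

View pics/z5.png

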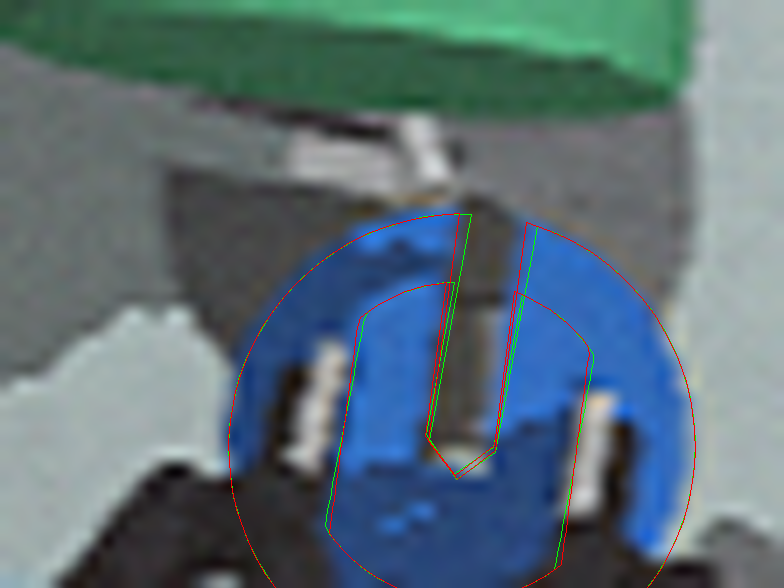

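Run:
```python
from h import *
now()
u=np.array([np.cos(np.radians(-9)),np.sin(np.radians(-9))])
P,M=tcp_for(np.array([.548,.111])-.06*u,.143,-10,45.05); print(P); plan(P,M)
```

```text
t 6.1 p [0.5034 0.1023 0.1317] psi_y -8.88 yz -0.0 tilt 44.23 q [ 0.181 -0.562  2.424 -0.433  0.58   2.185] F [-0.22 -0.07 -6.79] w 0.505
[0.49804193 0.11874566 0.1295767 ]
linear [-0.0071 -0.0154 -0.0039] rot [-0.8   0.82  0.78]
```

apply_moves(
  commands=[
    {"linear": [-0.003, -0.004, -0.002], "delta_rot": [-0.4, 0.4, 0.4], "fingers": 255},
    {"linear": [-0.007, -0.01, -0.004], "delta_rot": [-0.8, 0.8, 0.8], "fingers": 255},
    {"linear": [-0.007, -0.0154, -0.004], "delta_rot": [-0.8, 0.8, 0.8], "fingers": 255},
    {"linear": [-0.007, -0.0154, -0.004], "delta_rot": [-0.8, 0.8, 0.8], "fingers": 255},
    {"linear": [-0.007, -0.0154, -0.004], "delta_rot": [-0.8, 0.8, 0.8], "fingers": 255},
    {"linear": [-0.007, -0.0154, -0.004], "delta_rot": [-0.8, 0.8, 0.8], "fingers": 255},
    {"linear": [-0.007, -0.0154, -0.004], "delta_rot": [-0.8, 0.8, 0.8], "fingers": 255},
    {"linear": [-0.007, -0.0154, -0.004], "delta_rot": [-0.8, 0.8, 0.8], "fingers": 255},
  ],
)

```text
time: 6.9
tool_pos: [0.4981, 0.1188, 0.1296]
tool_rot: [0.033, 0.92, -0.081, 0.381]
contact_force: [-0.9, -0.1, -5.5]
gripper_width: 0.505
```

Run:
```python
from h import *
now()
u=np.array([np.cos(np.radians(-9)),np.sin(np.radians(-9))])
for b in(.06,.03,.0):
  P,M=tcp_for(np.array([.548,.111])-b*u,.143,-10,45.05); plan(P,M)
I={n:eyes.grab_frame(n)[:,:,::-1].copy() for n in('top','scene')}
hand_ov('pics/h6.png',.045,.028,imgs=I,extra=(.548,.111))
im=I['top']; x,y=208,178;K=14
c=cv2.resize(im[y:y+42,x:x+56],None,fx=K,fy=K,interpolation=cv2.INTER_CUBIC); cv2.imwrite('pics/z6.png',c)
```

```text
t 6.9 p [0.4981 0.1188 0.1296] psi_y -10.0 yz -0.0 tilt 45.02 q [ 0.247 -0.544  2.422 -0.544  0.594  2.343] F [-0.91 -0.12 -5.47] w 0.505
linear [-0.  0.  0.] rot [-0.    0.03 -0.01]
linear [ 0.0212 -0.0005  0.0212] rot [-0.    0.03 -0.01]
linear [ 0.0424 -0.001   0.0424] rot [-0.    0.03 -0.01]
axis [0.4887 0.1204 0.143 ] under 0.115 psi -10.0
```

View pics/h6.png

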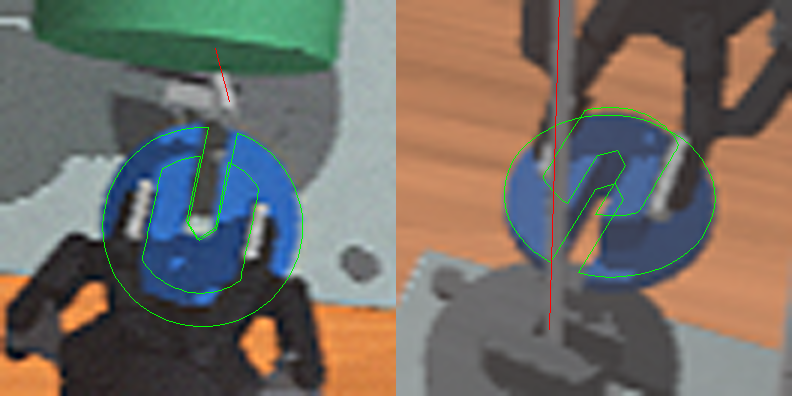

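View pics/z6.png

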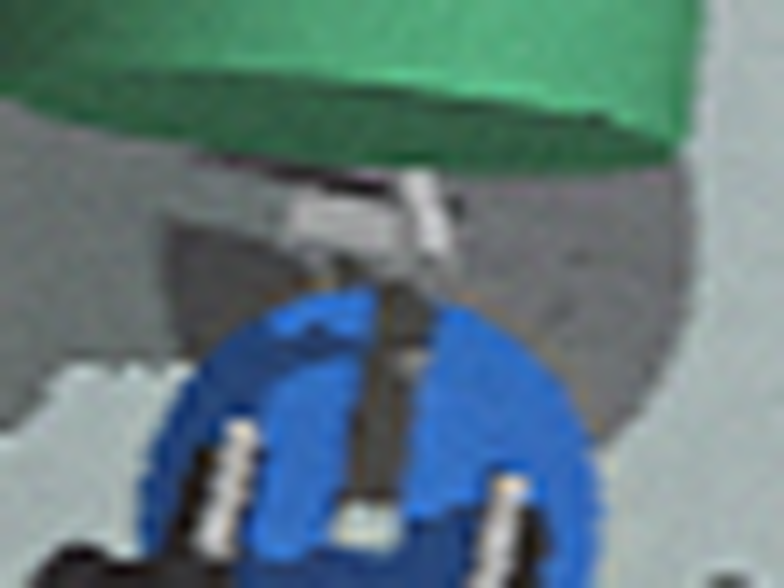

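Run:
```python
from h import *
T=lambda x,y:(x/14+208-.5,y/14+178-.5)
a=at_z('top',*T(388,375),.146);b=at_z('top',*T(374,480),.146);v=a-b;print(a,b,np.degrees(np.arctan2(v[1],v[0])))
m=at_z('top',*T(405,310),.124);print('mouth plate',m)
# plate circle edges
l=at_z('top',*T(140,500),.124);r=at_z('top',*T(603,500),.124);print(l,r,(l+r)/2)
t=at_z('top',*T(382,285),.124);print(t)
for z in(.11,.15,.2):print(z,at_z('top',*T(437,245),z),at_z('top',*T(425,200),z))
```

```text
[0.51699112 0.11807766 0.146     ] [0.49705598 0.12007775 0.146     ] -5.729311911487488
mouth plate [0.53125492 0.11600707 0.124     ]
[0.49300085 0.16598202 0.124     ] [0.49548144 0.07656322 0.124     ] [0.49424115 0.12127262 0.124     ]
[0.53599816 0.1206261  0.124     ]
0.11 [0.54545968 0.11058751 0.11      ] [0.55431761 0.11323458 0.11      ]
0.15 [0.541586   0.10946792 0.15      ] [0.55007461 0.11200463 0.15      ]
0.2 [0.53674391 0.10806845 0.2       ] [0.54477086 0.11046719 0.2       ]
```

apply_moves(
  commands=[
    {"linear": [0, 0.002, 0], "delta_rot": [0, 0, 0], "fingers": 255},
    {"linear": [0.005, 0.0017, 0.005], "delta_rot": [0, 0, 0], "fingers": 255},
    {"linear": [0.01, 0.0013, 0.01], "delta_rot": [0, 0, 0], "fingers": 255},
    {"linear": [0.015, 0.001, 0.015], "delta_rot": [0, 0, 0], "fingers": 255},
    {"linear": [0.02, 0.0006, 0.02], "delta_rot": [0, 0, 0], "fingers": 255},
    {"linear": [0.025, 0.0002, 0.025], "delta_rot": [0, 0, 0], "fingers": 255},
    {"linear": [0.03, -0.0001, 0.03], "delta_rot": [0, 0, 0], "fingers": 255},
    {"linear": [0.03, -0.0001, 0.03], "delta_rot": [0, 0, 0], "fingers": 255},
  ],
)

```text
time: 7.8
tool_pos: [0.5407, 0.1115, 0.1298]
tool_rot: [0.033, 0.92, -0.081, 0.381]
contact_force: [1.2, 0.3, -6.3]
gripper_width: 0.504
```

Run:
```python
from h import *
now()
I={n:eyes.grab_frame(n)[:,:,::-1].copy() for n in('top','scene')}
hand_ov('pics/h7.png',.045,.028,imgs=I,extra=(.548,.111))
```

```text
t 7.8 p [0.5407 0.1115 0.1298] psi_y -10.01 yz -0.0 tilt 45.03 q [ 0.2   -0.412  2.337 -0.537  0.53   2.317] F [ 1.21  0.29 -6.28] w 0.504
axis [0.5305 0.1132 0.1427] under 0.1147 psi -10.0
```

View pics/h7.png

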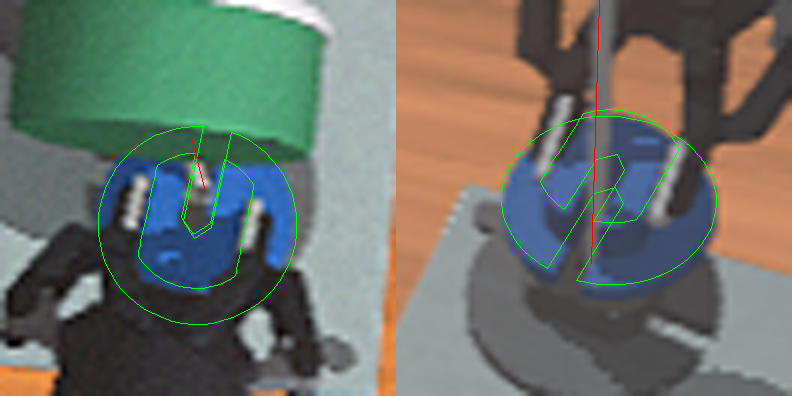

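apply_moves(
  commands=[
    {"linear": [0.003, -0.0002, 0.003], "delta_rot": [0, 0, 0], "fingers": 255},
    {"linear": [0.006, -0.0004, 0.006], "delta_rot": [0, 0, 0], "fingers": 255},
    {"linear": [0.009, -0.0006, 0.009], "delta_rot": [0, 0, 0], "fingers": 255},
    {"linear": [0.011, -0.0007, 0.011], "delta_rot": [0, 0, 0], "fingers": 255},
    {"linear": [0.012, -0.0008, 0.012], "delta_rot": [0, 0, 0], "fingers": 255},
    {"linear": [0.012, -0.0008, 0.012], "delta_rot": [0, 0, 0], "fingers": 255},
    {"linear": [0.012, -0.0008, 0.012], "delta_rot": [0, 0, 0], "fingers": 255},
    {"linear": [0.012, -0.0008, 0.012], "delta_rot": [0, 0, 0], "fingers": 255},
  ],
)

```text
time: 8.7
tool_pos: [0.5565, 0.1096, 0.1294]
tool_rot: [0.033, 0.92, -0.08, 0.381]
contact_force: [-0.2, 0.1, -6.8]
gripper_width: 0.506
```

Run:
```python
from h import *
now()
I={n:eyes.grab_frame(n)[:,:,::-1].copy() for n in('top','scene')}
hand_ov('pics/h8.png',.045,.028,imgs=I,extra=(.548,.111))
```

```text
t 8.7 p [0.5565 0.1096 0.1294] psi_y -9.98 yz -0.0 tilt 45.01 q [ 0.187 -0.365  2.305 -0.536  0.511  2.309] F [-0.19  0.06 -6.78] w 0.506
axis [0.5472 0.1112 0.1429] under 0.1149 psi -9.98
```

View pics/h8.png

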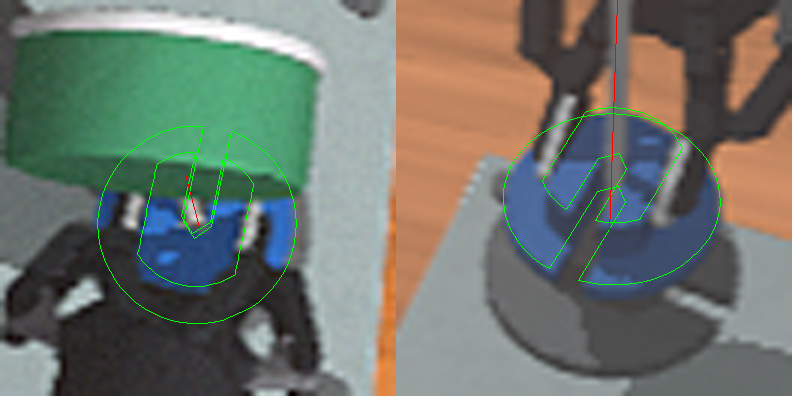

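apply_moves(
  commands=[
    {"linear": [0.0005, 0, 0.0005], "delta_rot": [0, 0, 0], "fingers": 255},
    {"linear": [0.001, 0, 0.001], "delta_rot": [0, 0, 0], "fingers": 255},
    {"linear": [0.0015, 0, 0.0015], "delta_rot": [0, 0, 0], "fingers": 255},
    {"linear": [0.0015, 0, 0.0015], "delta_rot": [0, 0, 0], "fingers": 255},
    {"linear": [0.0015, 0, 0.0015], "delta_rot": [0, 0, 0], "fingers": 255},
    {"linear": [0.0015, 0, 0.0015], "delta_rot": [0, 0, 0], "fingers": 255},
    {"linear": [0.0015, 0, 0.0015], "delta_rot": [0, 0, 0], "fingers": 255},
    {"linear": [0.0015, 0, 0.0015], "delta_rot": [0, 0, 0], "fingers": 255},
  ],
)

```text
time: 9.6
tool_pos: [0.5587, 0.1092, 0.1295]
tool_rot: [0.033, 0.92, -0.08, 0.381]
contact_force: [-0.7, -0.1, -7.3]
gripper_width: 0.505
```

Run:
```python
from h import *
now()
```

```text
t 9.6 p [0.5587 0.1092 0.1295] psi_y -9.99 yz -0.0 tilt 45.02 q [ 0.185 -0.359  2.3   -0.535  0.509  2.308] F [-0.72 -0.15 -7.25] w 0.505
```

apply_moves(
  commands=[
    {"linear": [0.0005, 0, 0.0005], "delta_rot": [0, 0, 0], "fingers": 255},
    {"linear": [0.001, 0, 0.001], "delta_rot": [0, 0, 0], "fingers": 255},
    {"linear": [0.0012, 0, 0.0012], "delta_rot": [0, 0, 0], "fingers": 255},
    {"linear": [0.0012, 0, 0.0012], "delta_rot": [0, 0, 0], "fingers": 255},
    {"linear": [0.0012, 0, 0.0012], "delta_rot": [0, 0, 0], "fingers": 255},
    {"linear": [0.0012, 0, 0.0012], "delta_rot": [0, 0, 0], "fingers": 255},
    {"linear": [0.0012, 0, 0.0012], "delta_rot": [0, 0, 0], "fingers": 255},
    {"linear": [0.0012, 0, 0.0012], "delta_rot": [0, 0, 0], "fingers": 255},
  ],
)

```text
time: 10.4
tool_pos: [0.5595, 0.109, 0.1284]
tool_rot: [0.033, 0.921, -0.081, 0.38]
contact_force: [-5.8, 1.3, -4.9]
gripper_width: 0.503
```

Run:
```python
from h import *
now()
```

```text
t 10.4 p [0.5595 0.109  0.1284] psi_y -10.0 yz 0.0 tilt 44.88 q [ 0.184 -0.354  2.298 -0.534  0.508  2.307] F [-5.83  1.32 -4.92] w 0.503
```

apply_moves(
  commands=[
    {"linear": [-0.0007, 0, -0.0007], "delta_rot": [0, 0, 0], "fingers": 255},
    {"linear": [-0.0014, 0, -0.0014], "delta_rot": [0, 0, 0], "fingers": 255},
    {"linear": [-0.0014, 0, -0.0014], "delta_rot": [0, 0, 0], "fingers": 255},
    {"linear": [-0.0029, 0, 0.0001], "delta_rot": [0, 0, 0], "fingers": 255},
    {"linear": [-0.0044, 0, 0.0016], "delta_rot": [0, 0, 0], "fingers": 255},
    {"linear": [-0.0059, 0, 0.0031], "delta_rot": [0, 0, 0], "fingers": 255},
    {"linear": [-0.0071, 0, 0.0043], "delta_rot": [0, 0, 0], "fingers": 255},
    {"linear": [-0.0071, 0, 0.0043], "delta_rot": [0, 0, 0], "fingers": 255},
  ],
)

```text
time: 11.2
tool_pos: [0.5581, 0.1091, 0.1208]
tool_rot: [0.033, 0.921, -0.08, 0.381]
contact_force: [-0.6, 0.5, -5.8]
gripper_width: 0.503
```

Run:
```python
from h import *
now()
I={n:eyes.grab_frame(n)[:,:,::-1].copy() for n in('top','scene')}
hand_ov('pics/h9.png',.045,.028,imgs=I,extra=(.548,.111))
```

```text
t 11.2 p [0.5581 0.1091 0.1208] psi_y -9.99 yz 0.0 tilt 44.96 q [ 0.185 -0.343  2.305 -0.554  0.492  2.329] F [-0.65  0.51 -5.84] w 0.503
axis [0.5491 0.1109 0.1348] under 0.1068 psi -9.98
```

View pics/h9.png

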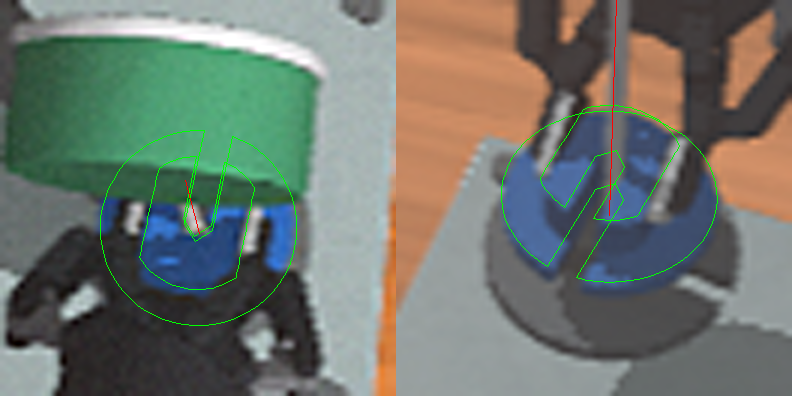

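apply_moves(
  commands=[
    {"linear": [-0.0005, 0, 0.0005], "delta_rot": [0, 0, 0], "fingers": 255},
    {"linear": [-0.001, 0, 0.001], "delta_rot": [0, 0, 0], "fingers": 255},
    {"linear": [-0.0015, 0, 0.0015], "delta_rot": [0, 0, 0], "fingers": 255},
    {"linear": [-0.002, 0, 0.002], "delta_rot": [0, 0, 0], "fingers": 255},
    {"linear": [-0.0025, 0, 0.0025], "delta_rot": [0, 0, 0], "fingers": 255},
    {"linear": [-0.003, 0, 0.003], "delta_rot": [0, 0, 0], "fingers": 255},
    {"linear": [-0.0035, 0, 0.0035], "delta_rot": [0, 0, 0], "fingers": 255},
    {"linear": [-0.0035, 0, 0.0035], "delta_rot": [0, 0, 0], "fingers": 255},
  ],
)

```text
time: 12.1
tool_pos: [0.5586, 0.1093, 0.1168]
tool_rot: [0.033, 0.92, -0.08, 0.382]
contact_force: [-1.0, -0.6, -4.5]
gripper_width: 0.503
```

Run:
```python
from h import *
now();now();print(state()['ft_torque'])
```

```text
t 12.1 p [0.5586 0.1093 0.1168] psi_y -9.98 yz -0.0 tilt 45.05 q [ 0.185 -0.334  2.307 -0.566  0.482  2.343] F [-0.99 -0.61 -4.45] w 0.503
t 12.1 p [0.5586 0.1093 0.1168] psi_y -9.98 yz -0.0 tilt 45.05 q [ 0.185 -0.334  2.307 -0.566  0.482  2.343] F [-0.99 -0.61 -4.45] w 0.503
[ 0.11424092  0.92731237 -0.08362072]
```

apply_moves(
  commands=[
    {"linear": [-0.0004, 0, 0.0004], "delta_rot": [0, 0, 0], "fingers": 255},
    {"linear": [-0.0008, 0, 0.0008], "delta_rot": [0, 0, 0], "fingers": 255},
    {"linear": [-0.0012, 0, 0.0012], "delta_rot": [0, 0, 0], "fingers": 255},
    {"linear": [-0.0016, 0, 0.0016], "delta_rot": [0, 0, 0], "fingers": 255},
    {"linear": [-0.002, 0, 0.002], "delta_rot": [0, 0, 0], "fingers": 255},
    {"linear": [-0.002, 0, 0.002], "delta_rot": [0, 0, 0], "fingers": 255},
    {"linear": [-0.002, 0, 0.002], "delta_rot": [0, 0, 0], "fingers": 255},
    {"linear": [-0.002, 0, 0.002], "delta_rot": [0, 0, 0], "fingers": 255},
  ],
)

```text
time: 12.9
tool_pos: [0.5588, 0.1093, 0.1142]
tool_rot: [0.033, 0.92, -0.08, 0.382]
contact_force: [-3.2, -1.2, 0.4]
gripper_width: 0.502
```

Run:
```python
from h import *
now();print(state()['ft_torque'])
for n in('top','scene'):
    im=eyes.grab_frame(n); cv2.imwrite(f'pics/{n}10.png',im[:,:,::-1])
    crop(im,*((195,155) if n=='top' else (240,140)),80,75,5,f'pics/c_{n}.png')
cv2.imwrite('pics/c10.png',np.hstack([cv2.imread('pics/c_top.png'),cv2.imread('pics/c_scene.png')]))
```

```text
t 12.9 p [0.5588 0.1093 0.1142] psi_y -9.97 yz -0.0 tilt 45.07 q [ 0.185 -0.329  2.308 -0.573  0.476  2.351] F [-3.23 -1.24  0.38] w 0.502
[-0.15417176  0.77309951 -0.19241122]
```

View pics/c10.png

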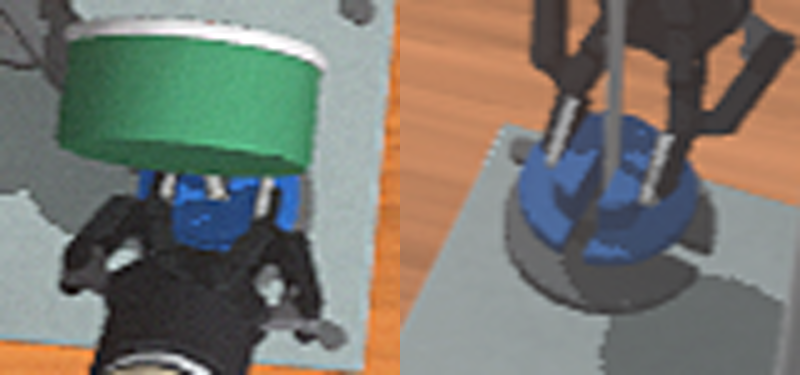

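apply_moves(
  commands=[
    {"linear": [-0.0003, 0, -0.0003], "delta_rot": [0, 0, 0], "fingers": 255},
    {"linear": [-0.0006, 0, -0.0006], "delta_rot": [0, 0, 0], "fingers": 255},
    {"linear": [-0.0006, 0, -0.0006], "delta_rot": [0, 0, 0], "fingers": 255},
    {"linear": [-0.0006, 0, -0.0006], "delta_rot": [0, 0, 0], "fingers": 100},
    {"linear": [-0.0006, 0, -0.0006], "delta_rot": [0, 0, 0], "fingers": 60},
    {"linear": [-0.0006, 0, -0.0006], "delta_rot": [0, 0, 0], "fingers": 20},
    {"linear": [-0.0006, 0, -0.0006], "delta_rot": [0, 0, 0], "fingers": 0},
    {"linear": [-0.0006, 0, -0.0006], "delta_rot": [0, 0, 0], "fingers": 0},
  ],
)

```text
time: 13.8
tool_pos: [0.5576, 0.1095, 0.1137]
tool_rot: [0.033, 0.92, -0.08, 0.381]
contact_force: [0.1, -0.6, 0.3]
gripper_width: 1.0
```

Run:
```python
from h import *
now()
```

```text
t 13.8 p [0.5576 0.1095 0.1137] psi_y -9.98 yz -0.0 tilt 45.02 q [ 0.186 -0.331  2.31  -0.573  0.477  2.351] F [ 0.09 -0.62  0.3 ] w 1.0
```

apply_moves(
  commands=[
    {"linear": [0, 0, -0.006], "delta_rot": [0, 0, 0], "fingers": 0},
    {"linear": [0, 0, -0.015], "delta_rot": [0, 0, 0], "fingers": 0},
    {"linear": [0, 0, -0.03], "delta_rot": [0, 0, 0], "fingers": 0},
    {"linear": [0, 0, -0.05], "delta_rot": [0, 0, 0], "fingers": 0},
    {"linear": [0, 0, -0.07], "delta_rot": [0, 0, 0], "fingers": 0},
    {"linear": [0, 0, -0.085], "delta_rot": [0, 0, 0], "fingers": 0},
    {"linear": [0, 0.02, -0.095], "delta_rot": [0, 0, 0], "fingers": 0},
    {"linear": [0, 0.04, -0.095], "delta_rot": [0, 0, 0], "fingers": 0},
  ],
)

```text
time: 14.6
tool_pos: [0.4843, 0.0824, 0.1829]
tool_rot: [0.032, 0.92, -0.079, 0.383]
contact_force: [0.4, 0.6, -0.2]
gripper_width: 0.997
```

Run:
```python
from h import *
now()
for n in('top','scene'):
    im=eyes.grab_frame(n); cv2.imwrite(f'pics/{n}11.png',im[:,:,::-1])
    crop(im,*((195,145) if n=='top' else (240,140)),80,75,5,f'pics/c_{n}.png')
cv2.imwrite('pics/c11.png',np.hstack([cv2.imread('pics/c_top.png'),cv2.imread('pics/c_scene.png')]))
for psi in (-34,):
  P,M=tcp_for((.5438,-.2688),.033,psi,45); print(P); plan(P-.08*M[:,2],M)
```

```text
t 14.6 p [0.4843 0.0824 0.1829] psi_y -9.81 yz -0.001 tilt 45.19 q [ 0.141 -0.752  2.445 -0.339  0.713  2.056] F [ 0.45  0.59 -0.17] w 0.997
[ 0.55162199 -0.274076    0.01956497]
linear [-0.0203  0.3143  0.1288] rot [-16.94  -0.12  16.82]
```

View pics/c11.png

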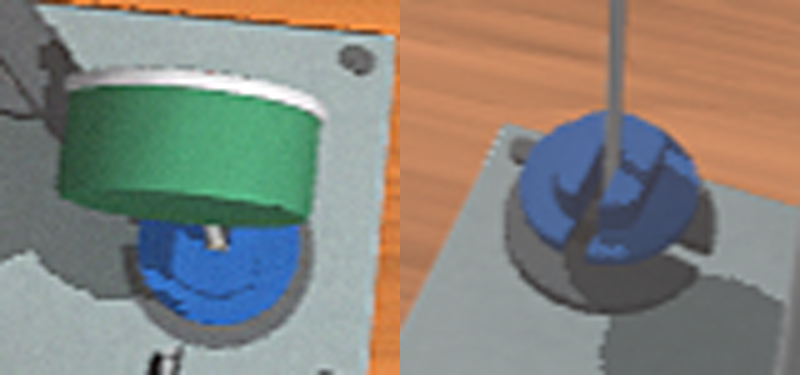

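apply_moves(
  commands=[
    {"linear": [0, 0.03, 0], "delta_rot": [-1, 0, 1], "fingers": 0},
    {"linear": [0, 0.07, 0.01], "delta_rot": [-3, 0, 3], "fingers": 0},
    {"linear": [-0.003, 0.11, 0.025], "delta_rot": [-6, 0, 6], "fingers": 0},
    {"linear": [-0.006, 0.155, 0.04], "delta_rot": [-9, 0, 9], "fingers": 0},
    {"linear": [-0.009, 0.2, 0.055], "delta_rot": [-12, 0, 12], "fingers": 0},
    {"linear": [-0.012, 0.24, 0.07], "delta_rot": [-15, 0, 15], "fingers": 0},
    {"linear": [-0.016, 0.28, 0.085], "delta_rot": [-17, 0, 17], "fingers": 0},
    {"linear": [-0.02, 0.31, 0.1], "delta_rot": [-17, 0, 17], "fingers": 0},
  ],
)

```text
time: 15.5
tool_pos: [0.4869, -0.2348, 0.0956]
tool_rot: [0.112, 0.883, -0.271, 0.366]
contact_force: [1.1, 1.0, -0.5]
gripper_width: 1.001
```

Run:
```python
from h import *
now()
P,M=tcp_for((.5437,-.2689),.033,-34.5,45); print(P); plan(P-.06*M[:,2],M)
```

```text
t 15.5 p [ 0.4869 -0.2348  0.0956] psi_y -34.08 yz -0.0 tilt 45.02 q [-0.583 -0.446  2.424 -0.023  0.378  1.601] F [ 1.06  1.   -0.49] w 1.001
[ 0.55147565 -0.27424406  0.01956497]
linear [-0.0003 -0.0038  0.0472] rot [-0.31 -0.02  0.29]
```

apply_moves(
  commands=[
    {"linear": [0, -0.0038, 0.015], "delta_rot": [-0.3, 0, 0.3], "fingers": 0},
    {"linear": [0, -0.0038, 0.035], "delta_rot": [-0.3, 0, 0.3], "fingers": 0},
    {"linear": [0, -0.0038, 0.055], "delta_rot": [-0.3, 0, 0.3], "fingers": 0},
    {"linear": [0, -0.0038, 0.075], "delta_rot": [-0.3, 0, 0.3], "fingers": 0},
    {"linear": [0, -0.0038, 0.082], "delta_rot": [-0.3, 0, 0.3], "fingers": 0},
    {"linear": [0, -0.0038, 0.082], "delta_rot": [-0.3, 0, 0.3], "fingers": 0},
    {"linear": [0, -0.0038, 0.082], "delta_rot": [-0.3, 0, 0.3], "fingers": 0},
    {"linear": [0, -0.0038, 0.082], "delta_rot": [-0.3, 0, 0.3], "fingers": 0},
  ],
)

```text
time: 16.3
tool_pos: [0.5368, -0.2625, 0.0388]
tool_rot: [0.113, 0.882, -0.273, 0.366]
contact_force: [-0.2, -0.4, -0.9]
gripper_width: 0.997
```

Run:
```python
from h import *
now()
P,M=tcp_for((.5437,-.2689),.033,-34.5,45); print(P); plan(P,M)
P=state()['tool_pos']
for n in('top','scene'):
    im=eyes.grab_frame(n); x,y=proj(n,[P])[0].astype(int); crop(im,x-40,y-40,80,80,5,f'pics/c_{n}.png')
cv2.imwrite('pics/c12.png',np.hstack([cv2.imread('pics/c_top.png'),cv2.imread('pics/c_scene.png')]))
```

```text
t 16.3 p [ 0.5368 -0.2625  0.0388] psi_y -34.43 yz -0.0 tilt 45.08 q [-0.569 -0.122  2.296 -0.125  0.182  1.717] F [-0.21 -0.42 -0.86] w 0.997
[ 0.55147565 -0.27424406  0.01956497]
linear [-0.0004  0.0014  0.0269] rot [-0.06 -0.08  0.03]
```

View pics/c12.png

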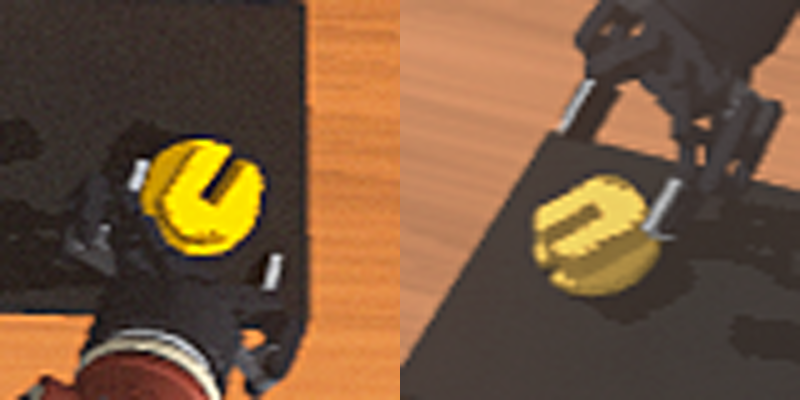

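Run:
```python
from h import *
from kin import *
q=state()['joint_pos']
for psi in(-34.5,-31,-38):
 for th in(45,42,40):
  for zg in (.033,.036):
   P,M=tcp_for((.5437,-.2689),zg,psi,th); x,e=ik(P,M,q); print(psi,th,zg,x.round(3),round(e,4))
```

```text
-34.5 45 0.033 [-0.573 -0.026  2.251 -0.157  0.133  1.747] 0.0
-34.5 45 0.036 [-0.573 -0.034  2.251 -0.149  0.141  1.739] 0.0
-34.5 42 0.033 [-0.573 -0.026  2.229 -0.094  0.207  1.684] 0.0
-34.5 42 0.036 [-0.573 -0.033  2.229 -0.091  0.214  1.681] 0.0
-34.5 40 0.033 [-0.574 -0.024  2.213 -0.072  0.255  1.662] 0.0
-34.5 40 0.036 [-0.574 -0.031  2.213 -0.07   0.262  1.66 ] 0.0
-31 45 0.033 [-0.601 -0.031  2.255  0.308  0.139  1.223] 0.0
-31 45 0.036 [-0.601 -0.039  2.256  0.293  0.146  1.238] 0.0
-31 42 0.033 [-0.599 -0.03   2.233  0.187  0.21   1.344] 0.0
-31 42 0.036 [-0.599 -0.037  2.233  0.181  0.217  1.35 ] 0.0
-31 40 0.033 [-0.598 -0.028  2.217  0.145  0.258  1.387] 0.0
-31 40 0.036 [-0.598 -0.035  2.217  0.141  0.265  1.391] 0.0
-38 45 0.033 [-0.545 -0.019  2.244 -0.556  0.158  2.205] 0.0
-38 45 0.036 [-0.545 -0.027  2.245 -0.533  0.165  2.182] 0.0
-38 42 0.033 [-0.548 -0.019  2.222 -0.357  0.222  2.005] 0.0
-38 42 0.036 [-0.548 -0.027  2.223 -0.346  0.229  1.994] 0.0
-38 40 0.033 [-0.55  -0.018  2.207 -0.279  0.267  1.928] 0.0
-38 40 0.036 [-0.55  -0.025  2.207 -0.273  0.274  1.921] 0.0
```

apply_moves(
  commands=[
    {"linear": [0, 0.0012, 0.008], "delta_rot": [0, 0, 0], "fingers": 0},
    {"linear": [0, 0.0012, 0.016], "delta_rot": [0, 0, 0], "fingers": 0},
    {"linear": [0, 0.0012, 0.022], "delta_rot": [0, 0, 0], "fingers": 0},
    {"linear": [0, 0.0012, 0.0268], "delta_rot": [0, 0, 0], "fingers": 0},
    {"linear": [0, 0.0012, 0.0268], "delta_rot": [0, 0, 0], "fingers": 0},
    {"linear": [0, 0.0012, 0.0268], "delta_rot": [0, 0, 0], "fingers": 0},
    {"linear": [0, 0.0012, 0.0268], "delta_rot": [0, 0, 0], "fingers": 0},
    {"linear": [0, 0.0012, 0.0268], "delta_rot": [0, 0, 0], "fingers": 0},
  ],
)

```text
time: 17.2
tool_pos: [0.5517, -0.2744, 0.0193]
tool_rot: [0.113, 0.882, -0.274, 0.366]
contact_force: [0.1, -0.1, 0.1]
gripper_width: 0.997
```

Run:
```python
from h import *
now()
P,M=tcp_for((.5437,-.2689),.033,-34.5,45); print(P); plan(P,M)
P=state()['tool_pos']
for n in('top','scene'):
    im=eyes.grab_frame(n); x,y=proj(n,[P])[0].astype(int); crop(im,x-40,y-40,80,80,5,f'pics/c_{n}.png')
cv2.imwrite('pics/c13.png',np.hstack([cv2.imread('pics/c_top.png'),cv2.imread('pics/c_scene.png')]))
```

```text
t 17.2 p [ 0.5517 -0.2744  0.0193] psi_y -34.45 yz -0.0 tilt 45.03 q [-0.573 -0.025  2.251 -0.149  0.131  1.739] F [ 0.12 -0.09  0.11] w 0.997
[ 0.55147565 -0.27424406  0.01956497]
linear [ 0.     -0.0001 -0.0004] rot [-0.05 -0.03  0.03]
```

View pics/c13.png

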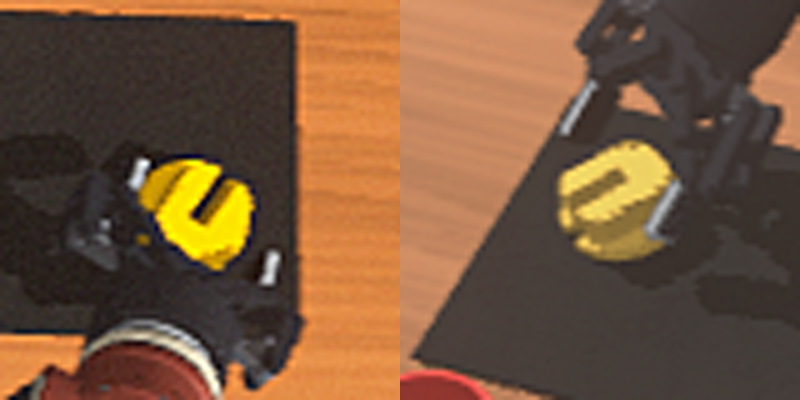

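apply_moves(
  commands=[
    {"linear": [0, 0, 0], "delta_rot": [0, 0, 0], "fingers": 255},
    {"linear": [0, 0, 0], "delta_rot": [0, 0, 0], "fingers": 255},
    {"linear": [0, 0, 0], "delta_rot": [0, 0, 0], "fingers": 255},
    {"linear": [0, 0, 0], "delta_rot": [0, 0, 0], "fingers": 255},
    {"linear": [0, 0, 0], "delta_rot": [0, 0, 0], "fingers": 255},
    {"linear": [0, 0, 0], "delta_rot": [0, 0, 0], "fingers": 255},
    {"linear": [0, 0, 0], "delta_rot": [0, 0, 0], "fingers": 255},
    {"linear": [0, 0, 0], "delta_rot": [0, 0, 0], "fingers": 255},
  ],
)

```text
time: 18.1
tool_pos: [0.5518, -0.2746, 0.0194]
tool_rot: [0.113, 0.882, -0.274, 0.366]
contact_force: [-4.1, 0.7, 5.7]
gripper_width: 0.503
```

Run:
```python
from h import *
now()
```

```text
t 18.1 p [ 0.5518 -0.2746  0.0194] psi_y -34.45 yz -0.0 tilt 45.05 q [-0.574 -0.025  2.251 -0.149  0.131  1.739] F [-4.14  0.66  5.67] w 0.503
```

apply_moves(
  commands=[
    {"linear": [0.005, 0, -0.005], "delta_rot": [0, 0, 0], "fingers": 255},
    {"linear": [0.015, 0, -0.015], "delta_rot": [0, 0, 0], "fingers": 255},
    {"linear": [0.03, 0, -0.03], "delta_rot": [0, 0, 0], "fingers": 255},
    {"linear": [0.05, 0, -0.05], "delta_rot": [0, 0, 0], "fingers": 255},
    {"linear": [0.07, 0, -0.07], "delta_rot": [0, 0, 0], "fingers": 255},
    {"linear": [0.09, 0, -0.09], "delta_rot": [0, 0, 0], "fingers": 255},
    {"linear": [0.11, 0, -0.11], "delta_rot": [0, 0, 0], "fingers": 255},
    {"linear": [0.11, 0, -0.11], "delta_rot": [0, 0, 0], "fingers": 255},
  ],
)

```text
time: 18.9
tool_pos: [0.5531, -0.2752, 0.1794]
tool_rot: [0.114, 0.881, -0.273, 0.369]
contact_force: [0.6, -0.3, -3.7]
gripper_width: 0.502
```

Run:
```python
from h import *
from kin import *
now()
S=np.array([.548,.111]); q=state()['joint_pos']
for psi in (65,):
  u=np.array([np.cos(np.radians(psi)),np.sin(np.radians(psi))])
  for b in(.1,.06,0):
    P,M=tcp_for(S-b*u,.175,psi,45.05); print(psi,b,P.round(4)); plan(P,M); print(ik(P,M,[-.4,-.2,2.2,.85,1.2,-.2]))
```

```text
t 18.9 p [ 0.5531 -0.2752  0.1794] psi_y -34.43 yz -0.001 tilt 45.41 q [-0.573 -0.342  2.199 -0.04   0.492  1.626] F [ 0.58 -0.27 -3.7 ] w 0.502
65 0.1 [0.5097 0.0289 0.1616]
linear [-0.1587 -0.2263 -0.1353] rot [ 70.57  -0.31 -70.05]
(array([-0.50444533, -0.22940244,  2.14090866,  0.80276466,  1.37894278,
       -0.29117438]), np.float64(1.734723475976807e-15))
65 0.06 [0.5266 0.0652 0.1616]
linear [-0.1633 -0.2657 -0.1399] rot [ 70.57  -0.31 -70.05]
(array([-0.41526805, -0.21383774,  2.12803353,  0.81999789,  1.31614892,
       -0.23387108]), np.float64(1.6600809615852086e-09))
65 0 [0.552  0.1196 0.1616]
linear [-0.1702 -0.3249 -0.1469] rot [ 70.57  -0.31 -70.05]
(array([-0.28489796, -0.17399467,  2.09424037,  0.83990005,  1.22153904,
       -0.15189222]), np.float64(1.1102230246251565e-15))
```

apply_moves(
  commands=[
    {"linear": [-0.01, -0.014, -0.008], "delta_rot": [4, 0, -4], "fingers": 255},
    {"linear": [-0.022, -0.031, -0.018], "delta_rot": [9, 0, -9], "fingers": 255},
    {"linear": [-0.034, -0.048, -0.028], "delta_rot": [14, 0, -14], "fingers": 255},
    {"linear": [-0.046, -0.065, -0.038], "delta_rot": [19, 0, -19], "fingers": 255},
    {"linear": [-0.058, -0.082, -0.048], "delta_rot": [24, 0, -24], "fingers": 255},
    {"linear": [-0.07, -0.099, -0.058], "delta_rot": [29, 0, -29], "fingers": 255},
    {"linear": [-0.082, -0.116, -0.068], "delta_rot": [34, 0, -34], "fingers": 255},
    {"linear": [-0.094, -0.133, -0.078], "delta_rot": [39, 0, -39], "fingers": 255},
  ],
)

```text
time: 19.7
tool_pos: [0.5245, -0.0945, 0.1594]
tool_rot: [-0.071, 0.909, 0.168, 0.374]
contact_force: [0.4, 0.5, -5.2]
gripper_width: 0.504
```

Run:
```python
from h import *
now()
S=np.array([.548,.111]);psi=65
u=np.array([np.cos(np.radians(psi)),np.sin(np.radians(psi))])
P,M=tcp_for(S-.09*u,.175,psi,45.05); plan(P,M)
```

```text
t 19.7 p [ 0.5245 -0.0945  0.1594] psi_y 20.96 yz -0.003 tilt 44.79 q [-0.649 -0.453  2.31   0.805  0.983  0.197] F [ 0.4   0.54 -5.16] w 0.504
linear [ 0.0279 -0.1275  0.0252] rot [ 30.98   0.18 -31.3 ]
```

apply_moves(
  commands=[
    {"linear": [0.004, -0.018, 0.0035], "delta_rot": [5, 0, -5], "fingers": 255},
    {"linear": [0.008, -0.036, 0.007], "delta_rot": [10, 0, -10], "fingers": 255},
    {"linear": [0.012, -0.055, 0.0105], "delta_rot": [15, 0, -15], "fingers": 255},
    {"linear": [0.016, -0.073, 0.014], "delta_rot": [20, 0, -20], "fingers": 255},
    {"linear": [0.02, -0.091, 0.0175], "delta_rot": [25, 0.1, -25], "fingers": 255},
    {"linear": [0.024, -0.11, 0.0215], "delta_rot": [30, 0.1, -30], "fingers": 255},
    {"linear": [0.026, -0.115, 0.023], "delta_rot": [31, 0.2, -31.3], "fingers": 255},
    {"linear": [0.026, -0.115, 0.023], "delta_rot": [31, 0.2, -31.3], "fingers": 255},
  ],
)

```text
time: 20.5
tool_pos: [0.5177, 0.0243, 0.1632]
tool_rot: [-0.204, 0.78, 0.495, 0.324]
contact_force: [-0.6, 0.1, -5.4]
gripper_width: 0.498
```

Run:
```python
from h import *
now()
S=np.array([.548,.111]);psi=65
u=np.array([np.cos(np.radians(psi)),np.sin(np.radians(psi))])
P,M=tcp_for(S-.06*u,.175,psi,45.05); plan(P,M)
I={n:eyes.grab_frame(n)[:,:,::-1].copy() for n in('top','scene')}
for n in I: cv2.imwrite(f'pics/{n}14.png',I[n])
hand_ov('pics/h14.png',.035,.028,imgs=I,extra=(.548,.111))
```

```text
t 20.5 p [0.5177 0.0243 0.1632] psi_y 64.72 yz 0.002 tilt 45.03 q [-0.505 -0.211  2.123  0.804  1.374 -0.29 ] F [-0.57  0.12 -5.4 ] w 0.498
linear [ 0.0277 -0.0094  0.03  ] rot [ 0.27  0.02 -0.12]
axis [0.5136 0.0152 0.1775] under 0.1495 psi 64.66
```

View pics/h14.png

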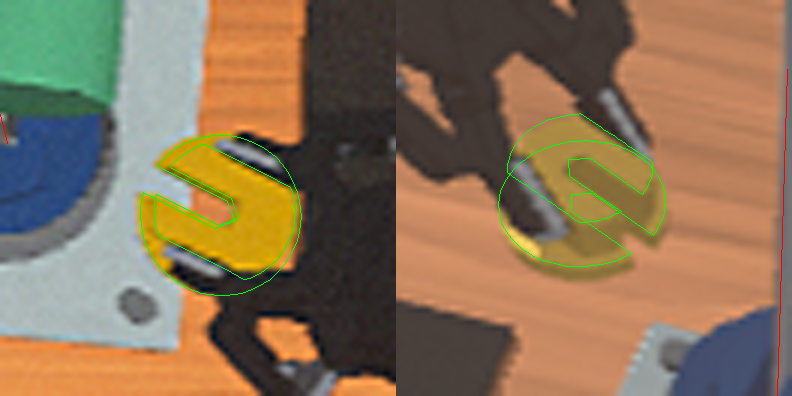

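View pics/scene14.png

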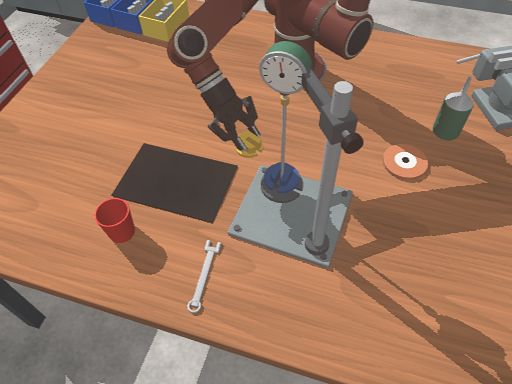

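apply_moves(
  commands=[
    {"linear": [0.004, -0.003, 0.005], "delta_rot": [0.3, 0, -0.1], "fingers": 255},
    {"linear": [0.009, -0.0065, 0.011], "delta_rot": [0.3, 0, -0.1], "fingers": 255},
    {"linear": [0.014, -0.0094, 0.017], "delta_rot": [0.3, 0, -0.1], "fingers": 255},
    {"linear": [0.02, -0.0094, 0.023], "delta_rot": [0.3, 0, -0.1], "fingers": 255},
    {"linear": [0.0255, -0.0094, 0.028], "delta_rot": [0.3, 0, -0.1], "fingers": 255},
    {"linear": [0.0275, -0.0094, 0.03], "delta_rot": [0.3, 0, -0.1], "fingers": 255},
    {"linear": [0.0275, -0.0094, 0.03], "delta_rot": [0.3, 0, -0.1], "fingers": 255},
    {"linear": [0.0275, -0.0094, 0.03], "delta_rot": [0.3, 0, -0.1], "fingers": 255},
  ],
)

```text
time: 21.4
tool_pos: [0.5272, 0.0646, 0.1637]
tool_rot: [-0.205, 0.778, 0.497, 0.324]
contact_force: [-0.9, 0.4, -4.6]
gripper_width: 0.501
```

Run:
```python
from h import *
now()
S=np.array([.548,.111]);psi=65
u=np.array([np.cos(np.radians(psi)),np.sin(np.radians(psi))])
for b in (.06,.02,0):
  P,M=tcp_for(S-b*u,.173,psi,45.05); plan(P,M)
I={n:eyes.grab_frame(n)[:,:,::-1].copy() for n in('top','scene')}
for n in I: cv2.imwrite(f'pics/{n}15.png',I[n])
hand_ov('pics/h15.png',.035,.028,imgs=I,extra=(.548,.111))
x,y=215,165;K=12
c=cv2.resize(I['top'][y:y+45,x:x+60],None,fx=K,fy=K,interpolation=cv2.INTER_CUBIC); cv2.imwrite('pics/z15.png',c)
```

```text
t 21.4 p [0.5272 0.0646 0.1637] psi_y 65.05 yz 0.003 tilt 45.1 q [-0.416 -0.216  2.126  0.82   1.318 -0.234] F [-0.87  0.37 -4.59] w 0.501
linear [-0.0027 -0.0008  0.0031] rot [ 0.07 -0.05  0.14]
linear [ 0.0255 -0.0007  0.0314] rot [ 0.07 -0.05  0.14]
linear [ 0.0396 -0.0007  0.0456] rot [ 0.07 -0.05  0.14]
axis [0.5232 0.0558 0.1771] under 0.1491 psi 65.02
```

View pics/h15.png

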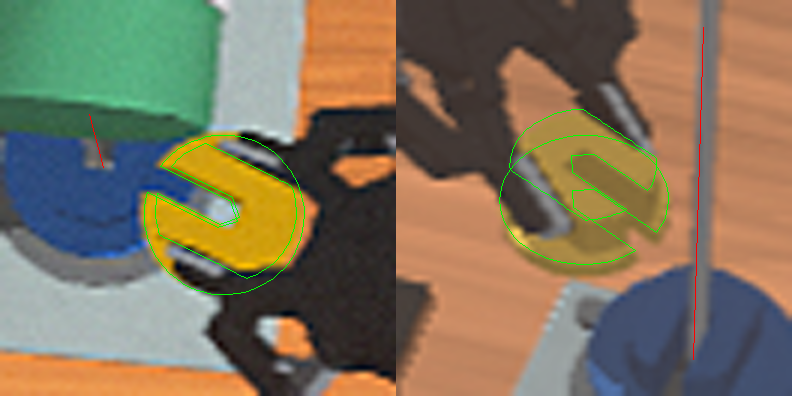

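View pics/z15.png

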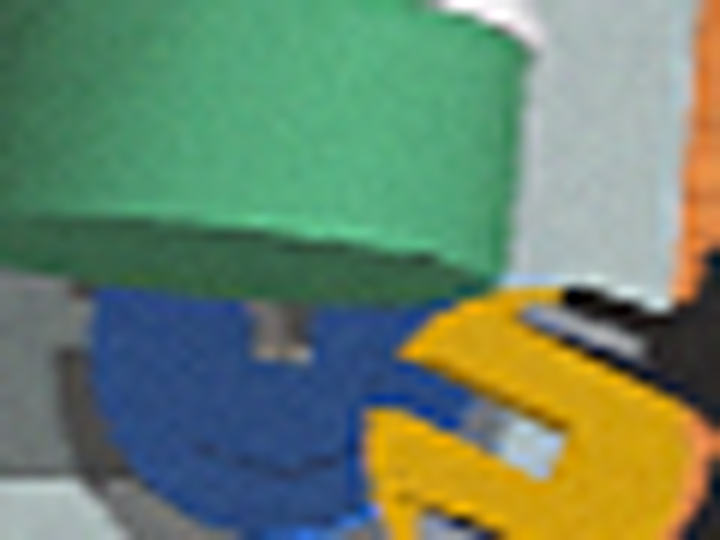

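apply_moves(
  commands=[
    {"linear": [0.003, -0.0005, 0.006], "delta_rot": [0, 0, 0], "fingers": 255},
    {"linear": [0.007, -0.0006, 0.012], "delta_rot": [0, 0, 0], "fingers": 255},
    {"linear": [0.012, -0.0007, 0.018], "delta_rot": [0, 0, 0], "fingers": 255},
    {"linear": [0.017, -0.0007, 0.023], "delta_rot": [0, 0, 0], "fingers": 255},
    {"linear": [0.022, -0.0007, 0.028], "delta_rot": [0, 0, 0], "fingers": 255},
    {"linear": [0.0255, -0.0007, 0.0315], "delta_rot": [0, 0, 0], "fingers": 255},
    {"linear": [0.0255, -0.0007, 0.0315], "delta_rot": [0, 0, 0], "fingers": 255},
    {"linear": [0.0255, -0.0007, 0.0315], "delta_rot": [0, 0, 0], "fingers": 255},
  ],
)

```text
time: 22.3
tool_pos: [0.5435, 0.1016, 0.1595]
tool_rot: [-0.205, 0.778, 0.497, 0.324]
contact_force: [-0.1, 0.4, -4.4]
gripper_width: 0.501
```

Run:
```python
from h import *
now()
S=np.array([.548,.111]);psi=65
u=np.array([np.cos(np.radians(psi)),np.sin(np.radians(psi))])
for b in (.02,0):
  P,M=tcp_for(S-b*u,.173,psi,45.05); plan(P,M)
I={n:eyes.grab_frame(n)[:,:,::-1].copy() for n in('top','scene')}
hand_ov('pics/h16.png',.035,.028,imgs=I,extra=(.548,.111))
```

```text
t 22.3 p [0.5435 0.1016 0.1595] psi_y 65.06 yz 0.002 tilt 45.1 q [-0.327 -0.187  2.11   0.836  1.249 -0.185] F [-0.11  0.38 -4.41] w 0.501
linear [-0.0001  0.0001 -0.0001] rot [ 0.05 -0.05  0.15]
linear [0.014  0.0001 0.014 ] rot [ 0.05 -0.05  0.15]
axis [0.5395 0.0927 0.1729] under 0.1449 psi 65.03
```

View pics/h16.png

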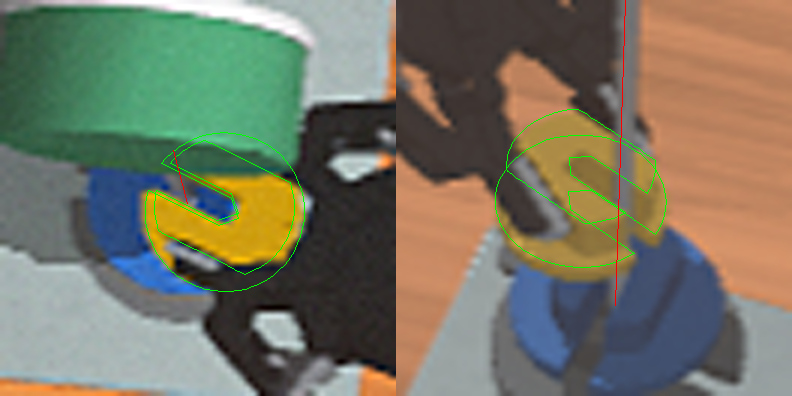

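apply_moves(
  commands=[
    {"linear": [0.003, 0, 0.003], "delta_rot": [0, 0, 0], "fingers": 255},
    {"linear": [0.006, 0, 0.006], "delta_rot": [0, 0, 0], "fingers": 255},
    {"linear": [0.009, 0, 0.009], "delta_rot": [0, 0, 0], "fingers": 255},
    {"linear": [0.0115, 0, 0.0115], "delta_rot": [0, 0, 0], "fingers": 255},
    {"linear": [0.0135, 0, 0.0135], "delta_rot": [0, 0, 0], "fingers": 255},
    {"linear": [0.0145, 0, 0.0145], "delta_rot": [0, 0, 0], "fingers": 255},
    {"linear": [0.0145, 0, 0.0145], "delta_rot": [0, 0, 0], "fingers": 255},
    {"linear": [0.0145, 0, 0.0145], "delta_rot": [0, 0, 0], "fingers": 255},
  ],
)

```text
time: 23.2
tool_pos: [0.5521, 0.1201, 0.1595]
tool_rot: [-0.205, 0.778, 0.497, 0.324]
contact_force: [0.5, 0.6, -4.7]
gripper_width: 0.506
```

Run:
```python
from h import *
now()
```

```text
t 23.2 p [0.5521 0.1201 0.1595] psi_y 65.05 yz 0.002 tilt 45.11 q [-0.284 -0.171  2.097  0.843  1.217 -0.158] F [ 0.48  0.59 -4.74] w 0.506
```

Probe for the slot bottom.

apply_moves(
  commands=[
    {"linear": [0.0005, 0, 0.0005], "delta_rot": [0, 0, 0], "fingers": 255},
    {"linear": [0.001, 0, 0.001], "delta_rot": [0, 0, 0], "fingers": 255},
    {"linear": [0.0015, 0, 0.0015], "delta_rot": [0, 0, 0], "fingers": 255},
    {"linear": [0.0018, 0, 0.0018], "delta_rot": [0, 0, 0], "fingers": 255},
    {"linear": [0.0018, 0, 0.0018], "delta_rot": [0, 0, 0], "fingers": 255},
    {"linear": [0.0018, 0, 0.0018], "delta_rot": [0, 0, 0], "fingers": 255},
    {"linear": [0.0018, 0, 0.0018], "delta_rot": [0, 0, 0], "fingers": 255},
    {"linear": [0.0018, 0, 0.0018], "delta_rot": [0, 0, 0], "fingers": 255},
  ],
)

```text
time: 24.0
tool_pos: [0.5532, 0.1223, 0.1596]
tool_rot: [-0.205, 0.778, 0.497, 0.324]
contact_force: [0.2, -0.1, -4.2]
gripper_width: 0.502
```

Run:
```python
from h import *
now()
I={n:eyes.grab_frame(n)[:,:,::-1].copy() for n in('top','scene')}
hand_ov('pics/h17.png',.035,.028,imgs=I,extra=(.548,.111))
```

```text
t 24.0 p [0.5532 0.1223 0.1596] psi_y 65.04 yz 0.002 tilt 45.11 q [-0.279 -0.169  2.095  0.843  1.213 -0.154] F [ 0.15 -0.12 -4.2 ] w 0.502
axis [0.5492 0.1138 0.173 ] under 0.145 psi 65.04
```

View pics/h17.png

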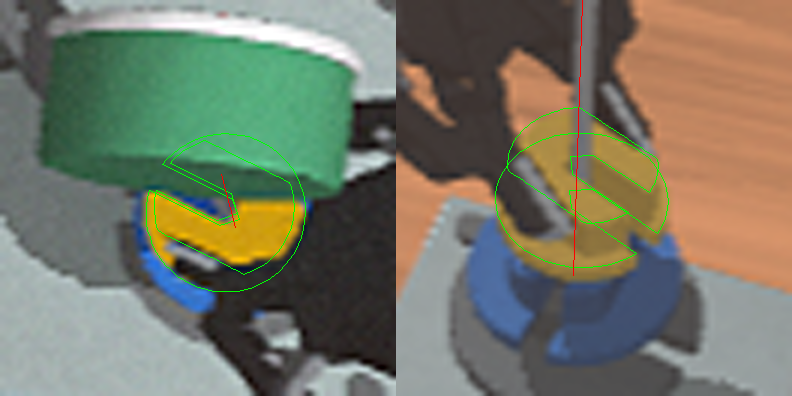

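apply_moves(
  commands=[
    {"linear": [0.0004, 0, 0.0004], "delta_rot": [0, 0, 0], "fingers": 255},
    {"linear": [0.0008, 0, 0.0008], "delta_rot": [0, 0, 0], "fingers": 255},
    {"linear": [0.0012, 0, 0.0012], "delta_rot": [0, 0, 0], "fingers": 255},
    {"linear": [0.0012, 0, 0.0012], "delta_rot": [0, 0, 0], "fingers": 255},
    {"linear": [0.0012, 0, 0.0012], "delta_rot": [0, 0, 0], "fingers": 255},
    {"linear": [0.0012, 0, 0.0012], "delta_rot": [0, 0, 0], "fingers": 255},
    {"linear": [0.0012, 0, 0.0012], "delta_rot": [0, 0, 0], "fingers": 255},
    {"linear": [0.0012, 0, 0.0012], "delta_rot": [0, 0, 0], "fingers": 255},
  ],
)

```text
time: 24.9
tool_pos: [0.5537, 0.1233, 0.1592]
tool_rot: [-0.205, 0.779, 0.497, 0.323]
contact_force: [-2.3, -3.7, -4.3]
gripper_width: 0.502
```

Run:
```python
from h import *
now()
```

```text
t 24.9 p [0.5537 0.1233 0.1592] psi_y 65.04 yz 0.002 tilt 45.02 q [-0.276 -0.168  2.094  0.842  1.21  -0.152] F [-2.34 -3.66 -4.3 ] w 0.502
```

apply_moves(
  commands=[
    {"linear": [-0.0007, 0, -0.0007], "delta_rot": [0, 0, 0], "fingers": 255},
    {"linear": [-0.0013, 0, -0.0013], "delta_rot": [0, 0, 0], "fingers": 255},
    {"linear": [-0.0028, 0, 0.0002], "delta_rot": [0, 0, 0], "fingers": 255},
    {"linear": [-0.0044, 0, 0.0018], "delta_rot": [0, 0, 0], "fingers": 255},
    {"linear": [-0.006, 0, 0.0034], "delta_rot": [0, 0, 0], "fingers": 255},
    {"linear": [-0.0076, 0, 0.005], "delta_rot": [0, 0, 0], "fingers": 255},
    {"linear": [-0.0085, 0, 0.0059], "delta_rot": [0, 0, 0], "fingers": 255},
    {"linear": [-0.0085, 0, 0.0059], "delta_rot": [0, 0, 0], "fingers": 255},
  ],
)

```text
time: 25.7
tool_pos: [0.553, 0.1223, 0.149]
tool_rot: [-0.206, 0.779, 0.497, 0.324]
contact_force: [-0.1, -0.6, -3.9]
gripper_width: 0.503
```

Run:
```python
from h import *
now()
I={n:eyes.grab_frame(n)[:,:,::-1].copy() for n in('top','scene')}
hand_ov('pics/h18.png',.035,.028,imgs=I,extra=(.548,.111))
```

```text
t 25.7 p [0.553  0.1223 0.149 ] psi_y 65.04 yz 0.002 tilt 45.11 q [-0.279 -0.154  2.101  0.849  1.199 -0.171] F [-0.09 -0.65 -3.9 ] w 0.503
axis [0.5492 0.1137 0.1628] under 0.1348 psi 65.04
```

View pics/h18.png

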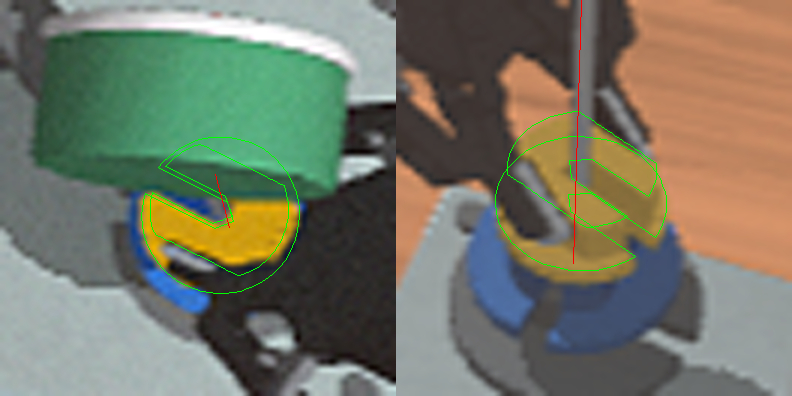

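Lower 5.5 mm more, gently.

apply_moves(
  commands=[
    {"linear": [-0.0005, 0, 0.0005], "delta_rot": [0, 0, 0], "fingers": 255},
    {"linear": [-0.001, 0, 0.001], "delta_rot": [0, 0, 0], "fingers": 255},
    {"linear": [-0.0016, 0, 0.0016], "delta_rot": [0, 0, 0], "fingers": 255},
    {"linear": [-0.0022, 0, 0.0022], "delta_rot": [0, 0, 0], "fingers": 255},
    {"linear": [-0.0028, 0, 0.0028], "delta_rot": [0, 0, 0], "fingers": 255},
    {"linear": [-0.0034, 0, 0.0034], "delta_rot": [0, 0, 0], "fingers": 255},
    {"linear": [-0.0039, 0, 0.0039], "delta_rot": [0, 0, 0], "fingers": 255},
    {"linear": [-0.0039, 0, 0.0039], "delta_rot": [0, 0, 0], "fingers": 255},
  ],
)

```text
time: 26.6
tool_pos: [0.5533, 0.1222, 0.144]
tool_rot: [-0.205, 0.778, 0.497, 0.324]
contact_force: [-0.7, 0.2, -3.6]
gripper_width: 0.501
```

Run:
```python
from h import *
now()
```

```text
t 26.6 p [0.5533 0.1222 0.144 ] psi_y 65.05 yz 0.002 tilt 45.12 q [-0.279 -0.146  2.103  0.853  1.192 -0.181] F [-0.7   0.21 -3.65] w 0.501
```

apply_moves(
  commands=[
    {"linear": [-0.0004, 0, 0.0004], "delta_rot": [0, 0, 0], "fingers": 255},
    {"linear": [-0.0008, 0, 0.0008], "delta_rot": [0, 0, 0], "fingers": 255},
    {"linear": [-0.0012, 0, 0.0012], "delta_rot": [0, 0, 0], "fingers": 255},
    {"linear": [-0.0016, 0, 0.0016], "delta_rot": [0, 0, 0], "fingers": 255},
    {"linear": [-0.0018, 0, 0.0018], "delta_rot": [0, 0, 0], "fingers": 255},
    {"linear": [-0.0018, 0, 0.0018], "delta_rot": [0, 0, 0], "fingers": 255},
    {"linear": [-0.0018, 0, 0.0018], "delta_rot": [0, 0, 0], "fingers": 255},
    {"linear": [-0.0018, 0, 0.0018], "delta_rot": [0, 0, 0], "fingers": 255},
  ],
)

```text
time: 27.4
tool_pos: [0.5533, 0.1223, 0.1415]
tool_rot: [-0.205, 0.778, 0.497, 0.324]
contact_force: [-2.7, -0.5, 0.3]
gripper_width: 0.505
```

Run:
```python
from h import *
now()
for n in('top','scene'):
    im=eyes.grab_frame(n); crop(im,*((195,155) if n=='top' else (240,140)),80,75,5,f'pics/c_{n}.png')
cv2.imwrite('pics/c19.png',np.hstack([cv2.imread('pics/c_top.png'),cv2.imread('pics/c_scene.png')]))
```

```text
t 27.4 p [0.5533 0.1223 0.1415] psi_y 65.04 yz 0.003 tilt 45.13 q [-0.279 -0.142  2.104  0.855  1.188 -0.185] F [-2.72 -0.48  0.33] w 0.505
```

View pics/c19.png

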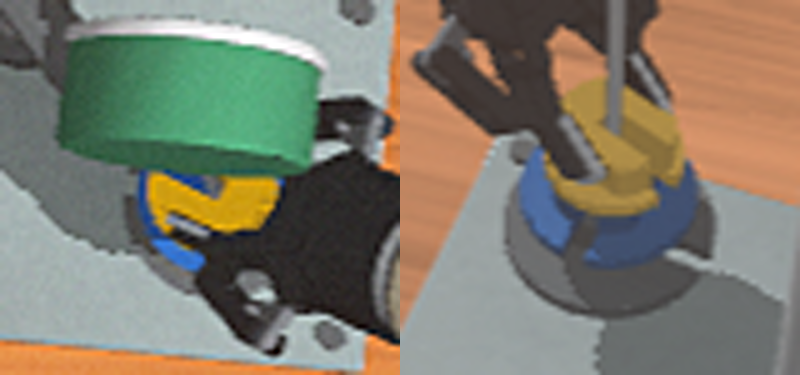

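apply_moves(
  commands=[
    {"linear": [0, 0, 0], "delta_rot": [0, 0, 0], "fingers": 110},
    {"linear": [0, 0, 0], "delta_rot": [0, 0, 0], "fingers": 80},
    {"linear": [0, 0, 0], "delta_rot": [0, 0, 0], "fingers": 40},
    {"linear": [0, 0, 0], "delta_rot": [0, 0, 0], "fingers": 0},
    {"linear": [0, 0, 0], "delta_rot": [0, 0, 0], "fingers": 0},
    {"linear": [0, 0, 0], "delta_rot": [0, 0, 0], "fingers": 0},
    {"linear": [0, 0, 0], "delta_rot": [0, 0, 0], "fingers": 0},
    {"linear": [0, 0, 0], "delta_rot": [0, 0, 0], "fingers": 0},
  ],
)

```text
time: 28.3
tool_pos: [0.5532, 0.1222, 0.1413]
tool_rot: [-0.205, 0.778, 0.497, 0.324]
contact_force: [1.9, -0.9, 1.1]
gripper_width: 0.999
```

Run:
```python
from h import *
now()
```

```text
t 28.3 p [0.5532 0.1222 0.1413] psi_y 65.04 yz 0.002 tilt 45.11 q [-0.279 -0.142  2.105  0.854  1.188 -0.185] F [ 1.87 -0.85  1.08] w 0.999
```

apply_moves(
  commands=[
    {"linear": [0, 0, -0.006], "delta_rot": [0, 0, 0], "fingers": 0},
    {"linear": [0, 0, -0.015], "delta_rot": [0, 0, 0], "fingers": 0},
    {"linear": [0, 0, -0.03], "delta_rot": [0, 0, 0], "fingers": 0},
    {"linear": [0, 0, -0.055], "delta_rot": [0, 0, 0], "fingers": 0},
    {"linear": [0, 0, -0.085], "delta_rot": [0, 0, 0], "fingers": 0},
    {"linear": [0, 0, -0.11], "delta_rot": [0, 0, 0], "fingers": 0},
    {"linear": [0, 0, -0.13], "delta_rot": [0, 0, 0], "fingers": 0},
    {"linear": [0, 0, -0.14], "delta_rot": [0, 0, 0], "fingers": 0},
  ],
)

```text
time: 29.1
tool_pos: [0.5115, 0.0308, 0.2425]
tool_rot: [-0.204, 0.779, 0.497, 0.325]
contact_force: [-0.2, -0.4, 0.7]
gripper_width: 1.0
```

Run:
```python
from h import *
now()
I={n:eyes.grab_frame(n)[:,:,::-1].copy() for n in('top','scene')}
o=[]
for n,x,y in(('top',205,165),('scene',250,148)):
    cv2.imwrite(f'pics/{n}20.png',I[n]); K=6.5
    c=cv2.resize(I[n][y:y+60,x:x+60],None,fx=K,fy=K,interpolation=cv2.INTER_CUBIC); d=c.copy()
    dz=.0066;S=(.548,.112) if n=='top' else (.548,.114)
    mass(d,n,*S,np.radians(78),.072-dz,.055,x,y,(255,255,255),K);mass(d,n,*S,np.radians(-9),.103-dz,.045,x,y,(0,255,0),K);mass(d,n,*S,np.radians(65),.134-dz,.035,x,y,(0,0,255),K)
    o.append(np.vstack([c,d]))
r=np.hstack(o); cv2.imwrite('pics/f20.png',cv2.resize(r,(600,600)))
```

```text
t 29.1 p [0.5115 0.0308 0.2425] psi_y 64.95 yz 0.006 tilt 45.1 q [-0.499 -0.33   2.078  0.789  1.485 -0.173] F [-0.23 -0.4   0.67] w 1.0
```

View pics/f20.png

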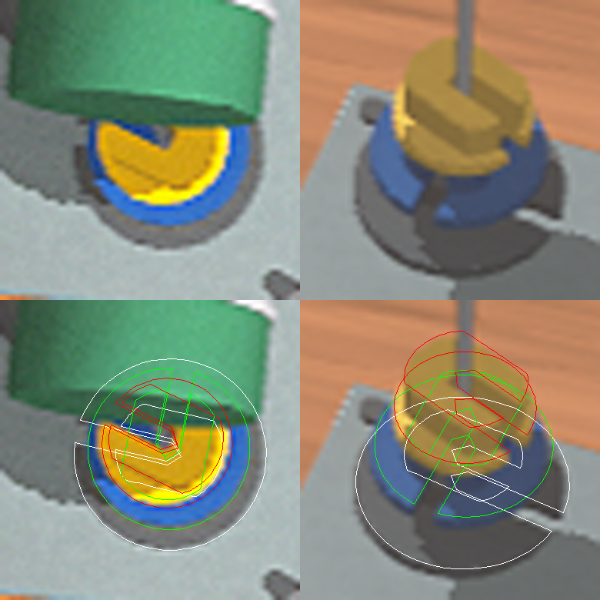

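View pics/scene20.png

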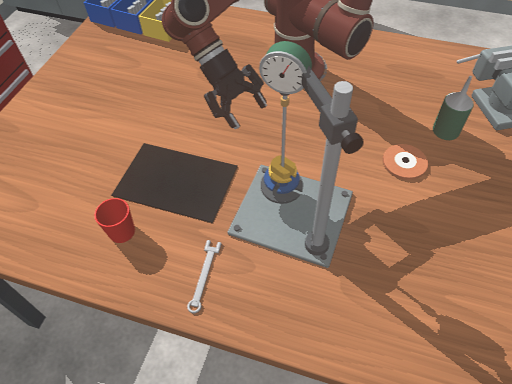

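Run:
```python
from plant import job_done
print(job_done())
```

```text
the job is handed in; nothing more can be done
None
```

The blue and then the yellow mass are on the hanger above the grey one, and the job was handed in at about 29 s of the 58 s allowed. No verdict was reported.

- **Insertion:** I gripped each mass by its flats with the tool tilted 45° and slid it in from the side until the stem touched the slot bottom (about 4 to 6 N). I then backed off to about 1 to 1.5 mm from the slot bottom.
- **Lowering:** Each mass came down under 1 mm per control row near contact, until the gripper carried about 0 N. Only then did I open the fingers. I did not read the hanger's sinking directly. The expected total is 6.6 mm, and the final pictures fit it.
- **Slot directions:** Grey is at about 78°, blue at about −7° to −10° and yellow at about 65°. Neighbouring slots are therefore at least 70° apart. The top camera put the blue slot about 3° off the gripper's reading, and I allowed for that.
- **Last pictures:** The stack looks flat, narrows upwards and is centred to within about 1 mm. The scene camera disagreed with the top camera by about 2 mm. The contact points with the stem agreed with the top camera to about 1 mm.
- **Bystanders and arm:** In the last picture the cup, wrench and wheel are where they were. The open gripper stands well clear of the stack.

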